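Find the rattling parts case and present it over the service tray

TASK

Something has come loose inside one of the three sealed cases on the bench mat. Take them in turn from the robot's left to its right: lift each clear of the mat, rock it endwise in the air, tipping first its far end and then its near end clearly down (about 20 degrees, with a short pause each way), and set it back upright where it stood, without dropping it, before taking the next. Then present the one whose contents slide: finish still holding it in the gripper, level and still, about 15 cm above the middle of the service tray, with the other two cases back in their places and everything else on the counter left alone.

Things in the scene. Friction and masses are not known exactly. Their poses are not given: they have to be found in the camera images.
- case_left_mid (a point): centre (21 mm above its underside) of the left (+y) one of three identical sealed aluminium cases in a row on the mat, about 130 mm apart: 120 mm long (x axis, pointing away from the robot), 46 mm wide (y; flat sides to grip across), 42 mm high (z), rounded edges, latch at each end. Each stands up to 0.12 rad askew to the mat
- case_middle_mid (a point): the same point of the middle case. In every case a 0.24 kg plug sits at the middle on a lengthwise slide. In two it is pinned fast (under 2 mm of play); in one, drawn anew each time (only a stub of a pin left inside, whose pose is not told), it slides up to 40 mm either way when tipped beyond 5 degrees or so and knocks
- case_right_mid (a point): the same point of the right case. Each case weighs 0.36 to 0.47 kg, at random, so neither looks nor weight tell which is loose: only the shift of weight along the case when tipped (the moment on the tool about the case y axis changes some 0.18 N m more from one tip to the other than with a pinned plug) or the knock
- mat: fixed black rubber bench mat 160 mm deep (x) x 400 mm wide (y) x 3 mm thick; origin under its centre.
- tray: fixed grey plastic open service tray beyond the mat, 90 mm deep (x) x 200 mm wide (y) x 25 mm high, empty; origin under its centre
- tray_mid (a point): centre of the service tray's inner floor, 4 mm above the counter
- tumbler: bystander, leave alone: brass lever tumbler, flat, 31 x 16 x 4 mm, lying on the mat in the gap between the left and middle cases, towards its far edge; origin at the centre of its underside
- spacer: bystander, leave alone: white nylon spacer, a ring 22 mm across and 14 mm high, standing on the mat in the gap between the middle and right cases, towards its far edge; origin at the centre of its underside
- gauge: bystander, leave alone: pale grey plastic key gauge, a flat comb-edged plate 90 x 45 x 4 mm, on the counter left of the mat; origin at the centre of its underside
- doorstop: bystander, leave alone: steel door stop, a spool 44 mm across and 52 mm high, standing left of the mat; origin at the centre of its underside
- padlock: bystander, leave alone: shut brass padlock standing on its base, 26 x 44 x 68 mm high, right of the mat; origin at the centre of its underside
- driver: bystander, leave alone: black-handled screwdriver 170 mm long, lying right of the mat; origin in its handle-to-blade line at the underside
- oil: bystander, leave alone: small white plastic bottle, 36 mm across and 95 mm high, standing at the far right; origin at the centre of its underside
There are look-alikes about, which are no part of the job. What is shaped like the part that bears case_right_mid but purple or red is not meant.

How it is judged:
On the way, in this order (a step that is already met when the one before it is completed fails the run):
1. the left case is held up with its far end tipped down by more than 11.5 degrees, the other two being in their places (height (world z) of case_left_mid above 0.06 m and angle between case_left_mid's own x axis and vertical above 1.7708 rad and contact force between case_left and the fingers above 0.5 N and distance of each of case_middle_mid, case_right_mid from where it was at the start of the episode below 0.035 m), for 0.1 s.
2. the left case is held up with its near end tipped down by more than 11.5 degrees, the other two being in their places (height (world z) of case_left_mid above 0.06 m and angle between case_left_mid's own x axis and vertical below 1.3708 rad and contact force between case_left and the fingers above 0.5 N and distance of each of case_middle_mid, case_right_mid from where it was at the start of the episode below 0.035 m), for 0.1 s.
3. the middle case is held up with its far end tipped down by more than 11.5 degrees, the other two being in their places (height (world z) of case_middle_mid above 0.06 m and angle between case_middle_mid's own x axis and vertical above 1.7708 rad and contact force between case_middle and the fingers above 0.5 N and distance of each of case_left_mid, case_right_mid from where it was at the start of the episode below 0.035 m), for 0.1 s.
4. the middle case is held up with its near end tipped down by more than 11.5 degrees, the other two being in their places (height (world z) of case_middle_mid above 0.06 m and angle between case_middle_mid's own x axis and vertical below 1.3708 rad and contact force between case_middle and the fingers above 0.5 N and distance of each of case_left_mid, case_right_mid from where it was at the start of the episode below 0.035 m), for 0.1 s.
5. the right case is held up with its far end tipped down by more than 11.5 degrees, the other two being in their places (height (world z) of case_right_mid above 0.06 m and angle between case_right_mid's own x axis and vertical above 1.7708 rad and contact force between case_right and the fingers above 0.5 N and distance of each of case_left_mid, case_middle_mid from where it was at the start of the episode below 0.035 m), for 0.1 s.
6. the right case is held up with its near end tipped down by more than 11.5 degrees, the other two being in their places (height (world z) of case_right_mid above 0.06 m and angle between case_right_mid's own x axis and vertical below 1.3708 rad and contact force between case_right and the fingers above 0.5 N and distance of each of case_left_mid, case_middle_mid from where it was at the start of the episode below 0.035 m), for 0.1 s.
At the end, for the whole second after the job is handed in: The case with the loose content is gripped, its centre 0.10-0.22 m above the counter and within 40 mm of the tray middle seen from above, level within 12 degrees, still; the other two stand upright, released and at rest, within 35 mm of where they started (((distance between stub and case_left_mid below 0.06 m and horizontal distance between case_left_mid and tray_mid below 0.04 m and height (world z) of case_left_mid between 0.1 and 0.22 m and angle between case_left_mid's own z axis and vertical below 0.21 rad and contact force between case_left and the fingers above 1 N and contact force between case_left and tray below 0.1 N and linear speed of case_left below 0.04 m/s and distance of each of case_middle_mid, case_right_mid from where it was at the start of the episode below 0.035 m and angle between each of case_middle_mid, case_right_mid's own z axis and vertical below 0.1 rad and linear speed of each of case_middle, case_right below 0.03 m/s and contact force between each of case_middle, case_right and the arm below 0.1 N and contact force between each of case_middle, case_right and the fingers below 0.1 N) or (distance between stub and case_middle_mid below 0.06 m and horizontal distance between case_middle_mid and tray_mid below 0.04 m and height (world z) of case_middle_mid between 0.1 and 0.22 m and angle between case_middle_mid's own z axis and vertical below 0.21 rad and contact force between case_middle and the fingers above 1 N and contact force between case_middle and tray below 0.1 N and linear speed of case_middle below 0.04 m/s and distance of each of case_left_mid, case_right_mid from where it was at the start of the episode below 0.035 m and angle between each of case_left_mid, case_right_mid's own z axis and vertical below 0.1 rad and linear speed of each of case_left, case_right below 0.03 m/s and contact force between each of case_left, case_right and the arm below 0.1 N and contact force between each of case_left, case_right and the fingers below 0.1 N) or (distance between stub and case_right_mid below 0.06 m and horizontal distance between case_right_mid and tray_mid below 0.04 m and height (world z) of case_right_mid between 0.1 and 0.22 m and angle between case_right_mid's own z axis and vertical below 0.21 rad and contact force between case_right and the fingers above 1 N and contact force between case_right and tray below 0.1 N and linear speed of case_right below 0.04 m/s and distance of each of case_left_mid, case_middle_mid from where it was at the start of the episode below 0.035 m and angle between each of case_left_mid, case_middle_mid's own z axis and vertical below 0.1 rad and linear speed of each of case_left, case_middle below 0.03 m/s and contact force between each of case_left, case_middle and the arm below 0.1 N and contact force between each of case_left, case_middle and the fingers below 0.1 N))); the arm keeps its last pose, push and grip.
It fails at once if a bystander is shifted by more than 30 mm (distance of any of tumbler, spacer, gauge, doorstop, padlock, driver, oil from where it was at the start of the episode above 0.03 m).
It fails at once if a case is dropped or slammed down (over 0.6 m/s close to the counter) ((height (world z) of case_left_mid below 0.06 m and linear speed of case_left above 0.6 m/s) or (height (world z) of case_middle_mid below 0.06 m and linear speed of case_middle above 0.6 m/s) or (height (world z) of case_right_mid below 0.06 m and linear speed of case_right above 0.6 m/s)).
It also fails if it takes over 72 s, if anything falls off the work surface, if the arm or the gripper's body presses on something with over 40 N, if the wrist force passes 120 N, or if a joint passes its speed limit or range.

ROBOT

A 6-joint arm with a two-finger parallel gripper is mounted at the origin on the work surface. World frame = base frame: x ahead of the robot, y to its left, z up, the work surface at z = 0. Lengths are in m, angles in rad, forces in N, time in s.
With the tool pointing down it reaches from about 0.425 to 0.95 m from the base axis. Payload 14.7 kg.
Tool frame: the origin (TCP) lies on the centre line of the jaws, within the pads' length; the fingertips stand 11 mm ahead of it and the grasp point (between the pads) lies 8 mm behind it; y points along the fingers, z is the direction in which the jaws open and shut, and the axes are right-handed (so a half turn about y gives the same grasp; the last joint's range is limited). The gripper opens to 85 mm and grips with 20 to 120 N. Pads are 22 mm wide; open, the fingers measure 114 mm over their backs; the gripper's body (76 mm by 85 mm) begins 54 mm behind the grasp point. The pads swing forward as they close: fully open they stand 13 mm farther back than shut.
Start: joints at [-1.258, 0.48, 1.596, -0, 1.065, -0.047], TCP at [0.229, -0.608, 0.242] pointing down, gripper open.
Joint ranges: [-2.75, 2.75], [-0.82, 2.05], [0.23, 2.67], [-1.56, 4.7], [0.09, 2.69], [-2.92, 2.92]. Speed limits (rad/s): [1.89, 1.89, 2.39, 3.01, 3.01, 3.01].

INTERFACE

Orientations are given as a unit quaternion [w, x, y, z].
In Python, from cell import bot gives the robot as it stands.
- The arm moves only by the tool apply_moves, never from a script. Its argument "rows" is a list of rows, each a list of 5 numbers: the shift along the tool's x, y, z as a fraction of full scale, then the turn about the tool's y as a fraction of full scale, then the opening, from 0 (shut) to 1 (fully open). In form: [[x, y, z, spin, jaw], ...]. A call has 1 to 8 rows; each row is the pose to reach, as a shift and turn from the pose commanded when the call began, along the tool's axes at that moment, turning the shorter way round; what a row does not reach only later rows make up. Full scale, the value 1, is 25 cm for a shift and 360 degrees for a turn. A row lasts 1/10 s, in which the tool goes at most 50 mm and 8.59 degrees, less where a joint would pass 70% of its speed; a pose out of reach is approached as far as the arm can. A call with a number of a shift or a turn outside -1 to 1 is refused whole. A call with a gripper value outside its range is refused whole. The fingers move at their own pace and stop on an object; the grip force is fixed at half the most. Time passes only in rows, so rows that repeat a pose let the fingers close. It gives the time, the measured TCP pose, the force and the opening at its end, in the units of the state.
- bot.read_state(): the state, without advancing time (a new reading comes with each control period).
- bot.get_image(name): name is "scene" or "top"; returns (picture, depth): 480x640x3 uint8, red, green, blue; 480x640 float32, m along the optical axis (not along the pixel's ray), 0 where there is no reading.
- bot.camera_info(name): a dict with "fx", "fy", "cx", "cy" (pixels), "extrinsics" (4x4, takes a point from world to camera coordinates). Camera axes: x right, y down, z forward; pixel columns grow to the right and rows downward; lengths in m; the calibration is good to about 2 mm. A picture is of the moment at which its call begins. camera_info takes no time and is no camera call.
- bot.hand_in(): hands the job in, once; it reports no verdict.
Trained networks look in the newest picture that a camera, given by its name, has taken for a name from the list of things; names that differ only in an ending like _2 or _b are one class to them, and where a whole thing is asked for, a point or a joint stands for the part that bears it (a point fixed in the world has none). Each returns a list of dicts, best first, with "conf" (0 to 1); they miss things now and then, are a little off and sometimes report something else, mostly with a low value. They report only what shows in the picture. A call takes as long as a camera call. They do not tell look-alikes from the thing itself.
- bot.boxes_of(label, camera): "at" ([x, y, z] in m, in world coordinates, good to about 4 mm: the middle of the surface that is visible of it).
- bot.outline_of(label, camera): "mask" (480x640 bool, what is visible of it).
The state is a dict: "t": time; "q": joint angles; "joint_vel": joint speeds; "joint_torque": joint torques, N m; "tcp_pos": TCP position; "tool_rot": TCP orientation; "ft_force": force on the tool from outside, world axes, zero at the start; "moment": the same for the moment, N m; "width": finger opening in m.
Only numpy, scipy, OpenCV 4.12 (cv2) and the standard library are available. Lean on these libraries where they do the work, as an engineer would, in place of code of your own. Each camera call takes 0.05 s, during which the arm holds its last target.

## Working session

There is one attempt and no reset: what is moved stays moved. The work goes in short steps, Python scripts to look and compute and a tool call to move; the robot and the scene stay as the last step left them, time stands still between calls to the robot, and variables do not carry over. Pictures are saved under pics/ and viewed, and the job is handed in when it is done.

Besides the shell and the picture viewer there is one more tool, called after "Request:" as name(argument=value, ...) on one line, values as JSON. apply_moves: Moves the arm, as the interface text tells. Shift numbers are shares of 25 cm and turn numbers shares of 360 degrees, none past 1 either way. Its arguments: {"type":"object","properties":{"rows":{"type":"array"}},"required":["rows"]}

I'll start by looking at the state and both cameras.

```bash
mkdir -p pics; ls
python3 - <<'E'
from cell import bot
import cv2,numpy as np
print(bot.read_state())
for n in ("scene","top"):
    im,d=bot.get_image(n); cv2.imwrite(f"pics/{n}0.png",im[:,:,::-1]); np.save(f"{n}0.npy",d)
    c=bot.camera_info(n); print(n,c)
for cam in ("top","scene"):
    for l in ("case_left_mid","case_middle_mid","case_right_mid","tray"):
        print(cam,l,[(np.round(b["at"],4).tolist(),round(b["conf"],2)) for b in bot.boxes_of(l,cam)])
E
```

```text
pics
{'t': 0.0, 'q': array([-1.25760632e+00,  4.80860048e-01,  1.59688129e+00,  1.39996196e-05,
        1.06509827e+00, -4.66083079e-02]), 'joint_vel': array([-8.48868269e-04, -3.35292327e-04, -1.42649210e-03,  1.09855133e-03,
        9.32749835e-05,  5.54344531e-04]), 'joint_torque': array([ 2.95943528e-04, -9.50643110e+01, -4.30178010e+01, -3.43974671e-05,
        1.21727263e-02,  4.16414764e-05]), 'tcp_pos': array([ 0.22874895, -0.60798506,  0.24165131]), 'tool_rot': array([ 0.12646618, -0.12657478,  0.69613313, -0.69525807]), 'ft_force': array([-0.16180928,  0.48340328, -0.4921883 ]), 'moment': array([ 0.014105  , -0.05991507, -0.06018226]), 'width': 0.08503884287677436}
scene {'fx': 537.5664073664014, 'fy': 537.5664073664014, 'cx': 310.16840742779635, 'cy': 236.67307422055836, 'extrinsics': array([[ 0.26996937,  0.96283663,  0.00788473, -0.07972433],
       [ 0.65101435, -0.17649197, -0.73826208, -0.31411152],
       [-0.70943418,  0.20444123, -0.67446788,  1.52036615],
       [ 0.        ,  0.        ,  0.        ,  1.        ]])}
top {'fx': 437.827073955327, 'fy': 437.82707395
[... 282 characters left out ...]
   ,  0.        ,  1.        ]])}
top case_left_mid [([0.4772, 0.06, 0.0417], 0.64), ([0.5115, -0.0483, 0.0038], 0.64)]
top case_middle_mid [([0.4774, -0.0768, 0.0434], 0.59)]
top case_right_mid [([0.499, -0.1883, 0.0461], 0.93), ([0.5077, -0.5225, 0.0392], 0.85), ([0.3104, -0.2206, 0.0433], 0.74)]
top tray [([0.7178, -0.0248, 0.0039], 0.72), ([0.7177, -0.2703, 0.0632], 0.37)]
scene case_left_mid [([0.5017, 0.0543, 0.0436], 0.7), ([0.5216, -0.1922, 0.0478], 0.55)]
scene case_middle_mid []
scene case_right_mid [([0.3315, -0.2237, 0.043], 0.81), ([0.5237, -0.1924, 0.043], 0.67), ([0.5214, -0.5238, 0.0395], 0.56), ([0.7086, -0.0259, 0.0031], 0.49)]
scene tray [([0.7084, -0.0265, 0.0054], 0.85)]
```

View pics/scene0.png

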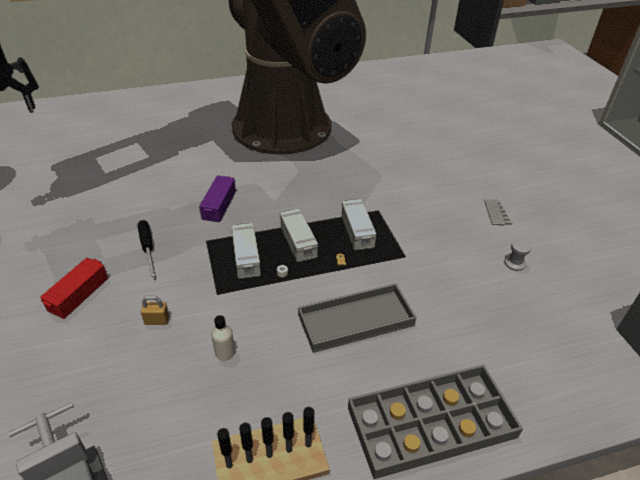

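View pics/top0.png

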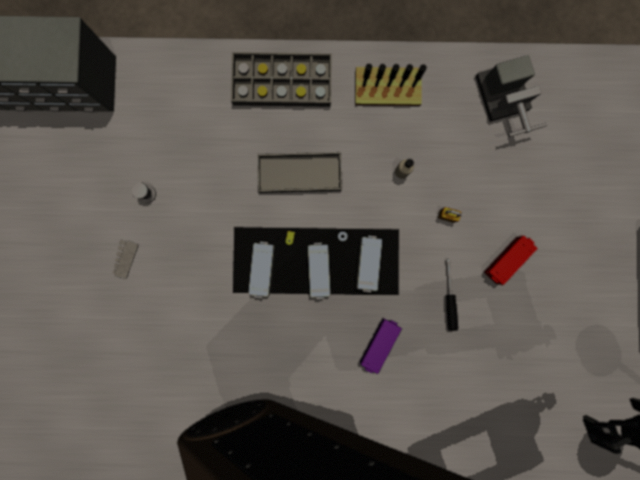

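The scene view shows three white cases on the black mat, at about (246,250), (298,234) and (358,224) px. The brass tumbler is at (341,259), the white spacer at (282,270) and the tray at (357,318). The red and purple boxes are the decoys. The top view agrees, with the cases at (261,269), (319,271) and (369,263).

The interface only spins about the finger axis, which is vertical here, so tipping needs some thought. First I'll measure the cases exactly.

```bash
cat > h.py <<'E'
import numpy as np,cv2
from scipy.spatial.transform import Rotation as R
from cell import bot
def cloud(d,n):
    c=bot.camera_info(n); v,u=np.mgrid[:480,:640]
    P=np.stack([(u-c["cx"])*d/c["fx"],(v-c["cy"])*d/c["fy"],d],-1)
    E=c["extrinsics"]; return (P-E[:3,3])@E[:3,:3]
def rot(s): 
    w=s["tool_rot"]; return R.from_quat([w[1],w[2],w[3],w[0]]).as_matrix()
def cases(im,d,n,x0=.38,x1=.60,zlo=.03,zhi=.055):
    W=cloud(d,n); m=(d>0)&(W[...,2]>zlo)&(W[...,2]<zhi)&(W[...,0]>x0)&(W[...,0]<x1)&(W[...,1]>-.27)&(W[...,1]<.15)&(im.min(-1)>80)
    k,l,s,c=cv2.connectedComponentsWithStats(m.astype(np.uint8),connectivity=4)
    out=[]
    for i in range(1,k):
        if s[i,4]<150: continue
        p=W[l==i]; r=cv2.minAreaRect((p[:,:2]*1000).astype(np.float32))
        out.append((s[i,4],np.round(p.mean(0),4).tolist(),round(float(np.median(p[:,2])),4),[np.round(r[0],1).tolist(),np.round(r[1],1).tolist(),round(r[2],1)]))
    return out
E
python3 - <<'E'
from h import *
for n in("top","scene"):
    im=cv2.imread(f"pics/{n}0.png")[:,:,::-1]; d=np.load(f"{n}0.npy")
    for o in cases(im,d,n): print(n,o)
    W=cloud(d,n)
    # mat
    for name,zl,zh,x0,x1,y0,y1 in (("tray",.015,.035,.62,.80,-.2,.15),):
        m=(d>0)&(W[...,2]>zl)&(W[...,2]<zh)&(W[...,0]>x0)&(W[...,0]<x1)&(W[...,1]>y0)&(W[...,1]<y1)
        p=W[m]; r=cv2.minAreaRect((p[:,:2]*1000).astype(np.float32)); print(n,name,r,np.median(p[:,2]),len(p))
s=bot.read_state(); print(np.round(rot(s),3));
E
```

```text
top (np.int32(1004), [0.4965, -0.1917, 0.0453], 0.0454, [[497.2, -191.9], [44.9, 125.7], 85.3])
top (np.int32(1043), [0.4787, 0.0592, 0.0454], 0.0456, [[479.5, 59.8], [45.4, 126.2], 85.5])
top (np.int32(1013), [0.4778, -0.075, 0.0454], 0.0455, [[477.1, -75.1], [125.7, 44.5], 3.4])
top tray ((714.2171020507812, -24.756698608398438), (90.77425384521484, 200.4342803955078), 1.9658503532409668) 0.024616306146865996 546
scene (np.int32(845), [0.4872, 0.0541, 0.0439], 0.0442, [[481.2, 56.2], [46.6, 132.0], 85.4])
scene (np.int32(900), [0.4866, -0.0796, 0.0439], 0.0443, [[479.9, -78.9], [132.2, 46.2], 3.7])
scene (np.int32(983), [0.5051, -0.1965, 0.0443], 0.0446, [[497.8, -195.3], [46.5, 131.8], 85.1])
scene tray ((715.0083618164062, -29.070358276367188), (93.65103912353516, 201.0797119140625), 2.367729902267456) 0.02218784234872194 1221
[[-0.936 -0.     0.352]
 [-0.352  0.    -0.936]
 [-0.    -1.    -0.   ]]
```

Request:
apply_moves(rows=[[0, 0, 0.2, 0, 1], [0, 0, 0.4, 0, 1], [0, 0, 0.6, 0, 1], [0, 0, 0.8, 0, 1], [0, 0, 1, 0, 1], [0, 0, 1, 0, 1]])

```text
t: 1.1
tcp_pos: [0.318, -0.8454, 0.2398]
tool_rot: [-0.127, 0.126, -0.696, 0.696]
ft_force: [0.5, 0.1, -0.5]
width: 0.0855
```

Request:
apply_moves(rows=[[0, 0, 0.2, 0, 1], [0, 0, 0.4, 0, 1], [0, 0, 0.5, 0, 1], [0, 0, 0.6, 0, 1], [0, 0, 0.6, 0, 1]])

```text
t: 1.6
tcp_pos: [0.3547, -0.9425, 0.2222]
tool_rot: [-0.128, 0.125, -0.686, 0.706]
ft_force: [-0.9, -0.2, -2.3]
width: 0.085
```

Run:
```python
from h import *
s=bot.read_state(); print(s["t"],np.round(s["q"],3),s["tcp_pos"],np.hypot(*s["tcp_pos"][:2])); print(np.round(rot(s),3))
```

```text
1.6 [-1.241e+00  1.176e+00  2.410e-01  1.000e-03  1.696e+00 -3.000e-02] [ 0.35471375 -0.94253418  0.2222028 ] 1.007071257070937
[[-0.936  0.01   0.352]
 [-0.352 -0.027 -0.936]
 [-0.    -1.     0.029]]
```

Request:
apply_moves(rows=[[0, 0, 0.2, 0, 1], [0, 0, 0.4, 0, 1], [0, 0, 0.6, 0, 1], [0, 0, 0.6, 0, 1]])

```text
t: 2.0
tcp_pos: [0.3635, -0.9665, 0.2111]
tool_rot: [-0.132, 0.121, -0.664, 0.726]
ft_force: [0.2, 0.3, -0.3]
width: 0.0853
```

Run:
```python
from h import *
s=bot.read_state(); print(s["t"],np.round(s["q"],3),s["tcp_pos"],np.hypot(*s["tcp_pos"][:2])); print(np.round(rot(s),3))
```

```text
2.0 [-1.241  1.191  0.235  0.003  1.625 -0.03 ] [ 0.36354264 -0.96651332  0.21110084] 1.0326234758367607
[[-0.936  0.031  0.351]
 [-0.352 -0.084 -0.932]
 [ 0.    -0.996  0.09 ]]
```

Request:
apply_moves(rows=[[0, 0, 0.4, 0, 1], [0, 0, 0.8, 0, 1], [0, 0, 1, 0, 1], [0, 0, 1, 0, 1]])

```text
t: 2.4
tcp_pos: [0.3712, -0.9868, 0.1928]
tool_rot: [-0.135, 0.118, -0.647, 0.742]
ft_force: [0.2, 0.1, -0.0]
width: 0.0854
```

Run:
```python
from h import *
s=bot.read_state(); print(s["t"],np.round(s["q"],3),s["tcp_pos"],np.hypot(*s["tcp_pos"][:2])); print(np.round(rot(s),3))
```

```text
2.4 [-1.241  1.211  0.236  0.004  1.558 -0.03 ] [ 0.37124613 -0.98684014  0.19282076] 1.0543610136723103
[[-0.936  0.048  0.349]
 [-0.352 -0.128 -0.927]
 [-0.    -0.991  0.136]]
```

Request:
apply_moves(rows=[[0, 0, -0.2, 0, 1], [0, 0, -0.4, 0, 1]])

```text
t: 2.6
tcp_pos: [0.3568, -0.9492, 0.1857]
tool_rot: [-0.135, 0.118, -0.647, 0.742]
ft_force: [0.4, -1.4, 0.3]
width: 0.0849
```

Run:
```python
from h import *
s=bot.read_state(); print(s["t"],np.round(s["q"],3),s["tcp_pos"],np.hypot(*s["tcp_pos"][:2])); print(np.round(rot(s),3))
```

```text
2.6 [-1.243  1.066  0.574  0.004  1.365 -0.032] [ 0.35681828 -0.94923629  0.18571741] 1.014085210340937
[[-0.936  0.048  0.349]
 [-0.352 -0.128 -0.927]
 [-0.    -0.991  0.136]]
```

The commanded pose adopts the tilt reached at the joint limits and keeps it afterwards, so I can tip the tool that way. I'll fit the arm's planar geometry to see which limits give which tilt.

```bash
cat > kin.py <<'E'
import numpy as np
from scipy.optimize import least_squares
D=np.array([[.48086,1.59688,1.0651,.64957,.24165],[1.176,.241,1.696,1.00707,.2222],[1.191,.235,1.625,1.03262,.2111],[1.211,.236,1.558,1.05436,.19282],[1.066,.574,1.365,1.01409,.18572]])
def fk(p,q):
    r0,h,L1,L2,de,d=p; a=q[...,0];b=a+q[...,1];t=b+q[...,2]
    return r0+L1*np.sin(a)+L2*np.sin(b+de)+d*np.sin(t), h+L1*np.cos(a)+L2*np.cos(b+de)+d*np.cos(t)
def res(p):
    r,z=fk(p,D[:,:3]); return np.r_[r-D[:,3],z-D[:,4],(p-P0)*1e-3]
P0=np.array([.15,.45,.5,.5,0.,.3])
P=least_squares(res,P0).x
if __name__=="__main__":
    print(np.round(P,4)); r,z=fk(P,D[:,:3]); print(np.round((r-D[:,3])*1e3,1),np.round((z-D[:,4])*1e3,1))
    # reach limits by joint range for tilt t at height z
    lo=np.array([-.82,.23,.09]);hi=np.array([2.05,2.67,2.69])
    g=np.stack(np.meshgrid(np.linspace(lo[0],hi[0],500),np.linspace(lo[1],hi[1],500),indexing="ij"),-1)
    for tilt in(0,.35,-.35):
        th=np.pi-tilt  # tilt>0 : fingers point outward
        q=np.concatenate([g,(th-g.sum(-1))[...,None]],-1); ok=(q[...,2]>lo[2])&(q[...,2]<hi[2])
        r,z=fk(P,q)
        for zz in (.05,.1,.2,.3,.4,.5,.6):
            m=ok&(abs(z-zz)<.01); rr=r[m]
            i=rr.argmin();j=rr.argmax(); print(tilt,zz,round(rr.min(),3),np.round(q[m][i],2),round(rr.max(),3),np.round(q[m][j],2))
E
python3 kin.py
```

```text
[0.0023 0.319  0.5963 0.4451 0.0749 0.3614]
[ 0.  -0.2  0.3 -0.1 -0.1] [ 0.1  0.   0.2 -0.1 -0.2]
0 0.05 0.247 [0.41 2.64 0.09] 1.029 [1.36 0.23 1.55]
0 0.1 0.205 [0.18 2.67 0.29] 1.023 [1.31 0.23 1.6 ]
0 0.2 0.023 [-0.66  2.67  1.14] 1.005 [1.21 0.23 1.7 ]
0 0.3 0.006 [-0.82  2.48  1.48] 0.976 [1.11 0.24 1.8 ]
0 0.4 0.009 [-0.82  2.22  1.75] 0.936 [1.   0.23 1.9 ]
0 0.5 -0.013 [-0.82  1.99  1.98] 0.883 [0.89 0.23 2.01]
0 0.6 -0.061 [-0.82  1.74  2.23] 0.815 [0.78 0.23 2.13]
0.35 0.05 0.621 [0.59 2.1  0.09] 1.154 [1.38 0.23 1.18]
0.35 0.1 0.527 [0.42 2.28 0.09] 1.15 [1.33 0.23 1.23]
0.35 0.2 0.231 [-0.32  2.67  0.44] 1.134 [1.23 0.23 1.33]
0.35 0.3 0.125 [-0.82  2.53  1.08] 1.107 [1.13 0.24 1.42]
0.35 0.4 0.135 [-0.82  2.26  1.35] 1.069 [1.03 0.23 1.53]
0.35 0.5 0.118 [-0.82  2.04  1.57] 1.019 [0.92 0.24 1.63]
0.35 0.6 0.075 [-0.82  1.79  1.82] 0.954 [0.8  0.23 1.75]
-0.35 0.05 0.119 [0.5  2.67 0.32] 0.906 [1.38 0.23 1.88]
-0.35 0.1 0.096 [0.28 2.67 0.54] 0.902 [1.33 0.23 1.93]
-0.35 0.2 -0.017 [-0.32  2.67  1.14] 0.886 [1.23 0.23 2.03]
-0.35 0.3 -0.123 [-0.82  2.53  1.78] 0.859 [1.13 0.24 2.12]
-0.35 0.4 -0.113 [-0.82  2.26  2.05] 0.821 [1.03 0.23 2.23]
-0.35 0.5 -0.129 [-0.82  2.04  2.27] 0.772 [0.92 0.24 2.33]
-0.35 0.6 -0.173 [-0.82  1.79  2.52] 0.706 [0.8  0.23 2.45]
```

Run:
```python
from kin import *
from scipy.optimize import brentq
r0,h,L1,L2,de,d=P
def q5(r,z,t):
    th=np.pi-t; wr=r-r0-d*np.sin(th); wz=z-h-d*np.cos(th)
    D2=wr*wr+wz*wz; c=(D2-L1**2-L2**2)/(2*L1*L2)
    if abs(c)>1: return None
    q3=np.arccos(c)-de; q2=np.arctan2(wr,wz)-np.arctan2(L2*np.sin(q3+de),L1+L2*np.cos(q3+de))
    return q2,q3,th-q2-q3
for z in (.03,.05,.08,.1,.12,.15,.2):
    row=[]
    for r in (.25,.3,.35,.4,.45,.5,.55):
        ts=np.arange(-.2,.8,.005); f=[t for t in ts if (q:=q5(r,z,t)) and q[2]>=.09 and q[1]<2.67]
        row.append(round(max(f),3) if f else None)
    print(z,row)
```

```text
0.03 [np.float64(-0.075), np.float64(-0.01), np.float64(0.05), np.float64(0.105), np.float64(0.155), np.float64(0.205), np.float64(0.25)]
0.05 [np.float64(-0.025), np.float64(0.035), np.float64(0.09), np.float64(0.14), np.float64(0.185), np.float64(0.235), np.float64(0.275)]
0.08 [np.float64(0.06), np.float64(0.11), np.float64(0.155), np.float64(0.2), np.float64(0.24), np.float64(0.28), np.float64(0.32)]
0.1 [np.float64(0.1), np.float64(0.165), np.float64(0.2), np.float64(0.24), np.float64(0.275), np.float64(0.315), np.float64(0.35)]
0.12 [np.float64(0.14), np.float64(0.22), np.float64(0.25), np.float64(0.28), np.float64(0.315), np.float64(0.345), np.float64(0.38)]
0.15 [np.float64(0.205), np.float64(0.315), np.float64(0.33), np.float64(0.35), np.float64(0.375), np.float64(0.4), np.float64(0.43)]
0.2 [np.float64(0.345), np.float64(0.435), np.float64(0.47), np.float64(0.47), np.float64(0.48), np.float64(0.495), np.float64(0.515)]
```

Request:
apply_moves(rows=[[0, 0, -0.2, 0, 1], [0, 0, -0.4, 0, 1], [0, 0, -0.6, 0, 1], [0, 0, -0.8, 0, 1], [0, 0, -1, 0, 1]])

```text
t: 3.1
tcp_pos: [0.2829, -0.7527, 0.1592]
tool_rot: [-0.135, 0.118, -0.646, 0.742]
ft_force: [0.1, -1.7, 0.4]
width: 0.0853
```

Request:
apply_moves(rows=[[0, 0, -0.2, 0, 1], [0, 0, -0.4, 0, 1], [0, 0, -0.6, 0, 1], [0, 0, -0.8, 0, 1], [0, 0, -1, 0, 1]])

```text
t: 3.6
tcp_pos: [0.1958, -0.5211, 0.1249]
tool_rot: [-0.135, 0.118, -0.646, 0.742]
ft_force: [0.7, -0.4, -0.8]
width: 0.0854
```

Request:
apply_moves(rows=[[0, 0, -0.2, 0, 1], [0, 0.05, -0.4, 0, 1], [0, 0.1, -0.6, 0, 1], [0, 0.1, -0.7, 0, 1]])

```text
t: 4.0
tcp_pos: [0.1353, -0.3597, 0.0751]
tool_rot: [-0.135, 0.118, -0.648, 0.741]
ft_force: [0.3, -1.0, -0.3]
width: 0.0855
```

```bash
cat > st.py <<'E'
from h import *
s=bot.read_state(); M=rot(s); p=s["tcp_pos"]
print(round(s["t"],2),"q",np.round(s["q"],3),"p",np.round(p,4),"r",round(float(np.hypot(p[0],p[1])),3),"w",round(s["width"],4)); print("x",np.round(M[:,0],3),"y",np.round(M[:,1],3),"z",np.round(M[:,2],3),"F",np.round(s["ft_force"],1),"M",np.round(s["moment"],3))
E
python3 st.py
```

```text
4.0 q [-1.301  0.402  2.437  0.073  0.169 -0.162] p [ 0.1353 -0.3597  0.0751] r 0.384 w 0.0855
x [-0.936 -0.352 -0.   ] y [ 0.047 -0.125 -0.991] z [ 0.349 -0.928  0.134] F [ 0.3 -1.  -0.3] M [ 0.053  0.008 -0.017]
```

Request:
apply_moves(rows=[[0, 0.08, -0.2, 0, 1]])

```text
t: 4.1
tcp_pos: [0.1227, -0.328, 0.0635]
tool_rot: [-0.135, 0.118, -0.651, 0.737]
ft_force: [2.5, -42.2, -2.1]
width: 0.0856
```

Request:
apply_moves(rows=[[0, 0.08, -0.2, 0, 1]])

```text
t: 4.2
tcp_pos: [0.1095, -0.2931, 0.0635]
tool_rot: [-0.136, 0.117, -0.666, 0.724]
ft_force: [0.5, -0.3, 0.7]
width: 0.0853
```

```bash
python3 st.py
```

```text
4.2 q [-1.336  0.404  2.562  0.239  0.094 -0.364] p [ 0.1095 -0.2931  0.0635] r 0.313 w 0.0853
x [-0.935 -0.354 -0.011] y [ 0.041 -0.077 -0.996] z [ 0.351 -0.932  0.086] F [ 0.5 -0.3  0.7] M [ 0.025 -0.008  0.045]
```

Request:
apply_moves(rows=[[0, 0.12, -0.1, 0, 1]])

```text
t: 4.3
tcp_pos: [0.1046, -0.2836, 0.0571]
tool_rot: [-0.137, 0.116, -0.675, 0.716]
ft_force: [0.7, -0.4, -0.2]
width: 0.085
```

Request:
apply_moves(rows=[[0, 0.04, -0.1, 0, 1]])

```text
t: 4.4
tcp_pos: [0.0984, -0.2709, 0.0584]
tool_rot: [-0.138, 0.116, -0.679, 0.712]
ft_force: [-0.1, -0.6, 0.7]
width: 0.0853
```

```bash
python3 st.py
```

```text
4.4 q [-1.366  0.416  2.592  0.338  0.091 -0.492] p [ 0.0984 -0.2709  0.0584] r 0.288 w 0.0853
x [-0.935 -0.354 -0.022] y [ 0.039 -0.04  -0.998] z [ 0.352 -0.934  0.052] F [-0.1 -0.6  0.7] M [0.011 0.011 0.005]
```

Request:
apply_moves(rows=[[0, 0.06, -0.18, 0, 1]])

```text
t: 4.5
tcp_pos: [0.0853, -0.2397, 0.0644]
tool_rot: [-0.14, 0.115, -0.686, 0.705]
ft_force: [0.2, 0.6, 0.8]
width: 0.0854
```

```bash
python3 st.py
cat > plan.py <<'E'
# usage: plan.py x y z heading_deg -> tool shift/250mm from current measured pose and spin
import sys
from h import *
s=bot.read_state(); M=rot(s); p=s["tcp_pos"]
t=np.array(list(map(float,sys.argv[1:4]))); v=M.T@(t-p)
hd=np.degrees(np.arctan2(M[1,2],M[0,2]))
print("p",np.round(p,4),"head",round(hd,1),"lean",np.round(M[:2,1],3),"dist",round(np.linalg.norm(t-p),3))
print("shift",np.round(v/.25,3))
if len(sys.argv)>4:
    dh=(float(sys.argv[4])-hd+180)%360-180
    # spin about tool y (down): find sign
    print("spin",round(-dh/360,4),"dh",round(dh,1),"rows",np.ceil(abs(dh)/8.59), np.ceil(np.linalg.norm(t-p)/.05))
print("F",np.round(s["ft_force"],1),"M",np.round(s["moment"],3),"w",round(s["width"],4),"t",round(s["t"],2))
E
python3 plan.py 0.30 -0.10 0.20 -94.5
```

```text
4.5 q [-1.4    0.387  2.645  0.407  0.091 -0.596] p [ 0.0853 -0.2397  0.0644] r 0.254 w 0.0854
x [-0.934 -0.355 -0.03 ] y [ 0.04  -0.019 -0.999] z [ 0.354 -0.935  0.032] F [0.2 0.6 0.8] M [ 0.041 -0.003 -0.053]
p [ 0.0853 -0.2397  0.0644] head -69.3 lean [ 0.04  -0.019] dist 0.29
shift [-1.017 -0.518 -0.201]
spin 0.0701 dh -25.2 rows 3.0 6.0
F [0.2 0.6 0.8] M [ 0.041 -0.003 -0.053] w 0.0854 t 4.5
```

```bash
python3 plan.py 0.28 -0.10 0.18 -94.5;python3 plan.py 0.48 0.058 0.14 -94.5
```

```text
p [ 0.0853 -0.2397  0.0644] head -69.3 lean [ 0.04  -0.019] dist 0.266
shift [-0.94  -0.442 -0.232]
spin 0.0701 dh -25.2 rows 3.0 6.0
F [0.2 0.6 0.8] M [ 0.041 -0.003 -0.053] w 0.0854 t 4.5
p [ 0.0853 -0.2397  0.0644] head -69.3 lean [ 0.04  -0.019] dist 0.5
shift [-1.907 -0.262 -0.545]
spin 0.0701 dh -25.2 rows 3.0 11.0
F [0.2 0.6 0.8] M [ 0.041 -0.003 -0.053] w 0.0854 t 4.5
```

Request:
apply_moves(rows=[[-0.06, -0.2, -0.02, 0, 1], [-0.2, -0.35, -0.05, 0.02, 1], [-0.4, -0.42, -0.09, 0.04, 1], [-0.6, -0.43, -0.14, 0.06, 1], [-0.8, -0.43, -0.19, 0.07, 1], [-0.95, -0.43, -0.23, 0.07, 1]])

```text
t: 5.1
tcp_pos: [0.1921, -0.1686, 0.1549]
tool_rot: [-0.009, -0.021, -0.701, 0.713]
ft_force: [-0.4, 0.1, 0.4]
width: 0.0858
```

```bash
python3 st.py; python3 plan.py 0.48 0.058 0.12 -94.5
```

```text
5.1 q [-0.869  0.063  2.539  0.044  0.499  0.68 ] p [ 0.1921 -0.1686  0.1549] r 0.256 w 0.0858
x [-0.999  0.016 -0.043] y [ 0.043 -0.018 -0.999] z [-0.017 -1.     0.017] F [-0.4  0.1  0.4] M [ 0.003  0.037 -0.001]
p [ 0.1921 -0.1686  0.1549] head -91.0 lean [ 0.043 -0.018] dist 0.368
shift [-1.13   0.172 -0.928]
spin 0.0098 dh -3.5 rows 1.0 8.0
F [-0.4  0.1  0.4] M [ 0.003  0.037 -0.001] w 0.0858 t 5.1
```

Request:
apply_moves(rows=[[-0.15, 0, -0.12, 0.01, 1], [-0.3, 0, -0.24, 0.01, 1], [-0.45, 0, -0.37, 0.01, 1], [-0.6, 0, -0.5, 0.01, 1], [-0.75, 0, -0.62, 0.01, 1], [-0.9, 0.05, -0.74, 0.01, 1], [-1, 0.1, -0.86, 0.01, 1], [-1, 0.1, -0.93, 0.01, 1]])

```text
t: 5.9
tcp_pos: [0.4474, 0.062, 0.1358]
tool_rot: [0.011, -0.042, -0.701, 0.711]
ft_force: [0.7, -1.4, 1.6]
width: 0.0854
```

```bash
python3 plan.py 0.48 0.058 0.06 -94.5;  python3 plan.py 0.48 0.058 0.022 -94.5
```

```text
p [0.4474 0.062  0.1358] head -94.3 lean [ 0.043 -0.016] dist 0.083
shift [-0.118  0.309  0.002]
spin 0.0005 dh -0.2 rows 1.0 2.0
F [ 0.7 -1.4  1.6] M [-0.018 -0.012 -0.019] w 0.0854 t 5.9
p [0.4474 0.062  0.1358] head -94.3 lean [ 0.043 -0.016] dist 0.118
shift [-0.111  0.46   0.   ]
spin 0.0005 dh -0.2 rows 1.0 3.0
F [ 0.7 -1.4  1.6] M [-0.018 -0.012 -0.019] w 0.0854 t 5.9
```

Request:
apply_moves(rows=[[-0.11, 0.1, 0, 0, 1], [-0.11, 0.24, 0, 0, 1], [-0.11, 0.36, 0, 0, 1], [-0.11, 0.46, 0, 0, 1], [-0.11, 0.46, 0, 0, 0], [-0.11, 0.46, 0, 0, 0], [-0.11, 0.46, 0, 0, 0], [-0.11, 0.46, 0, 0, 0]])

```text
t: 6.7
tcp_pos: [0.4778, 0.0563, 0.0236]
tool_rot: [0.011, -0.042, -0.701, 0.711]
ft_force: [-1.7, -2.2, 3.6]
width: 0.0453
```

```bash
python3 st.py
```

```text
6.7 q [ 0.068  0.598  2.177 -0.059  0.325  1.77 ] p [0.4778 0.0563 0.0236] r 0.481 w 0.0453
x [-0.996  0.075 -0.045] y [ 0.044 -0.016 -0.999] z [-0.076 -0.997  0.012] F [-1.7 -2.2  3.6] M [-0.098  0.182 -0.002]
```

Request:
apply_moves(rows=[[0, -0.16, 0, 0, 0], [-0.02, -0.35, 0, 0, 0], [-0.18, -0.5, 0, -0.02, 0], [-0.36, -0.6, 0, -0.045, 0], [-0.54, -0.7, 0, -0.068, 0], [-0.72, -0.8, 0, -0.092, 0], [-0.88, -0.9, 0, -0.115, 0], [-1, -1, 0, -0.138, 0]])

```text
t: 7.5
tcp_pos: [0.717, 0.0413, 0.285]
tool_rot: [-0.286, 0.263, -0.64, 0.662]
ft_force: [1.2, -1.6, -4.5]
width: 0.0454
```

```bash
python3 st.py;  python3 plan.py 0.98 0.06 0.27 0
```

```text
7.5 q [ 0.024  0.524  1.412 -0.018  1.163  0.804] p [0.717  0.0413 0.285 ] r 0.718 w 0.0454
x [-0.698 -0.716 -0.019] y [ 0.043 -0.016 -0.999] z [ 0.715 -0.698  0.042] F [ 1.2 -1.6 -4.5] M [ 0.041 -0.053  0.03 ]
p [0.717  0.0413 0.285 ] head -44.3 lean [ 0.043 -0.016] dist 0.264
shift [-0.787  0.104  0.697]
spin -0.1231 dh 44.3 rows 6.0 6.0
F [ 1.2 -1.6 -4.5] M [ 0.041 -0.053  0.03 ] w 0.0454 t 7.5
```

Request:
apply_moves(rows=[[-0.14, 0, 0.12, -0.024, 0], [-0.28, 0, 0.25, -0.048, 0], [-0.42, 0, 0.37, -0.071, 0], [-0.56, 0, 0.5, -0.095, 0], [-0.7, 0, 0.62, -0.119, 0], [-0.84, 0, 0.74, -0.143, 0], [-0.9, 0, 0.8, -0.167, 0], [-0.95, 0, 0.85, -0.19, 0]])

```text
t: 8.3
tcp_pos: [1.0032, 0.0595, 0.2847]
tool_rot: [0.566, -0.541, 0.416, -0.463]
ft_force: [10.5, 2.1, 25.5]
width: 0.0453
```

```bash
python3 st.py;  python3 plan.py 1.20 0.075 0.27 45
```

```text
8.3 q [ 0.035  1.117  0.234 -0.016  1.717 -0.196] p [1.0032 0.0595 0.2847] r 1.005 w 0.0453
x [ 0.225 -0.974  0.029] y [ 0.074 -0.013 -0.997] z [0.972 0.226 0.069] F [10.5  2.1 25.5] M [ 0.258 -1.346  0.255]
p [1.0032 0.0595 0.2847] head 13.1 lean [ 0.074 -0.013] dist 0.198
shift [0.115 0.116 0.775]
spin -0.0886 dh 31.9 rows 4.0 4.0
F [10.5  2.1 25.5] M [ 0.258 -1.346  0.255] w 0.0453 t 8.3
```

Request:
apply_moves(rows=[[0.04, 0, 0.195, -0.022, 0]])

```text
t: 8.4
tcp_pos: [1.0172, 0.0584, 0.2718]
tool_rot: [0.599, -0.565, 0.368, -0.431]
ft_force: [1.1, 0.2, -5.2]
width: 0.0454
```

Request:
apply_moves(rows=[[0.07, 0, 0.185, -0.022, 0]])

```text
t: 8.5
tcp_pos: [1.034, 0.0564, 0.2706]
tool_rot: [0.631, -0.585, 0.312, -0.403]
ft_force: [0.3, -0.2, -3.6]
width: 0.0453
```

Request:
apply_moves(rows=[[0.1, 0, 0.17, -0.022, 0]])

```text
t: 8.6
tcp_pos: [1.0489, 0.053, 0.269]
tool_rot: [0.656, -0.604, 0.256, -0.373]
ft_force: [-0.2, -0.3, -3.5]
width: 0.0451
```

```bash
python3 st.py
```

```text
8.6 q [ 0.026  1.137  0.237 -0.012  1.586 -0.62 ] p [1.0489 0.053  0.269 ] r 1.05 w 0.0451
x [ 0.591 -0.799  0.114] y [ 0.181 -0.007 -0.983] z [0.786 0.602 0.14 ] F [-0.2 -0.3 -3.5] M [0.066 0.139 0.041]
```

Request:
apply_moves(rows=[[0.12, 0, 0.155, -0.022, 0]])

```text
t: 8.7
tcp_pos: [1.0629, 0.0498, 0.2679]
tool_rot: [0.677, -0.621, 0.198, -0.341]
ft_force: [-1.0, -0.6, -3.7]
width: 0.0453
```

Request:
apply_moves(rows=[[0.145, 0, 0.135, -0.022, 0]])

```text
t: 8.8
tcp_pos: [1.0765, 0.0462, 0.2681]
tool_rot: [0.692, -0.638, 0.139, -0.309]
ft_force: [0.7, -0.3, -4.3]
width: 0.0451
```

Request:
apply_moves(rows=[[0.16, 0, 0.12, 0, 0]])

```text
t: 8.9
tcp_pos: [1.0896, 0.0437, 0.2699]
tool_rot: [0.695, -0.631, 0.126, -0.32]
ft_force: [-1.0, 0.3, -4.4]
width: 0.0452
```

Request:
apply_moves(rows=[[0.16, 0, 0.12, 0, 0]])

```text
t: 9.0
tcp_pos: [1.1023, 0.0417, 0.2737]
tool_rot: [0.697, -0.624, 0.115, -0.333]
ft_force: [-0.4, -0.9, -4.3]
width: 0.0453
```

Request:
apply_moves(rows=[[0.16, 0, 0.12, 0, 0]])

```text
t: 9.1
tcp_pos: [1.1144, 0.0398, 0.2791]
tool_rot: [0.7, -0.618, 0.103, -0.344]
ft_force: [0.7, 0.6, -4.6]
width: 0.0446
```

```bash
python3 st.py
```

```text
9.1 q [ 0.009  1.144  0.237 -0.003  1.399 -0.907] p [1.1144 0.0398 0.2791] r 1.115 w 0.0446
x [ 0.742 -0.609  0.281] y [ 0.354  0.001 -0.935] z [0.569 0.793 0.216] F [ 0.7  0.6 -4.6] M [-0.024  0.354 -0.007]
```

Request:
apply_moves(rows=[[0, 0, 0, 0, 0], [0, 0, 0, 0, 0], [0, 0, 0, 0, 0], [0, 0, 0, 0, 0]])

```text
t: 9.5
tcp_pos: [1.1142, 0.0402, 0.2784]
tool_rot: [0.7, -0.618, 0.103, -0.344]
ft_force: [0.2, 0.3, -4.7]
width: 0.0451
```

```bash
cat > mom.py <<'E'
from h import *
s=bot.read_state();M=rot(s)
print("t",round(s["t"],2),"moment tool",np.round(M.T@s["moment"],3),"force tool",np.round(M.T@s["ft_force"],2),"F",np.round(s["ft_force"],2),"M",np.round(s["moment"],3),"xz",np.round(M[2],3))
E
python3 mom.py; python3 st.py
```

```text
t 9.5 moment tool [-0.29   0.007  0.242] force tool [-1.38  4.5  -0.66] F [ 0.19  0.32 -4.74] M [-0.075  0.368 -0.036] xz [ 0.28  -0.936  0.215]
9.5 q [ 0.01   1.145  0.236 -0.003  1.4   -0.907] p [1.1142 0.0402 0.2784] r 1.115 w 0.0451
x [ 0.743 -0.609  0.28 ] y [ 0.353  0.001 -0.936] z [0.569 0.794 0.215] F [ 0.2  0.3 -4.7] M [-0.075  0.368 -0.036]
```

```bash
python3 plan.py 0.88 0.05 0.25 -94.5
```

```text
p [1.1142 0.0402 0.2784] head 54.3 lean [0.353 0.001] dist 0.236
shift [-0.751 -0.224 -0.527]
spin 0.4135 dh -148.8 rows 18.0 5.0
F [ 0.2  0.3 -4.7] M [-0.075  0.368 -0.036] w 0.0451 t 9.5
```

Request:
apply_moves(rows=[[-0.09, -0.03, -0.06, 0.023, 0], [-0.18, -0.06, -0.12, 0.046, 0], [-0.27, -0.09, -0.18, 0.07, 0], [-0.36, -0.12, -0.25, 0.094, 0], [-0.45, -0.15, -0.31, 0.118, 0], [-0.55, -0.18, -0.38, 0.142, 0], [-0.65, -0.2, -0.45, 0.165, 0], [-0.75, -0.22, -0.53, 0.189, 0]])

```text
t: 10.3
tcp_pos: [0.8791, 0.0494, 0.2491]
tool_rot: [-0.553, 0.36, -0.441, 0.608]
ft_force: [0.1, -0.3, -4.1]
width: 0.0452
```

```bash
python3 st.py; python3 plan.py 0.66 0.055 0.25 -94.5
```

```text
10.3 q [ 0.025  0.643  1.342 -0.012  0.794  0.171] p [0.8791 0.0494 0.2491] r 0.88 w 0.0452
x [-0.13 -0.99 -0.05] y [ 0.354  0.001 -0.935] z [ 0.926 -0.139  0.351] F [ 0.1 -0.3 -4.1] M [-0.119  0.401  0.03 ]
p [0.8791 0.0494 0.2491] head -8.5 lean [0.354 0.001] dist 0.219
shift [ 0.091 -0.314 -0.814]
spin 0.2388 dh -86.0 rows 11.0 5.0
F [ 0.1 -0.3 -4.1] M [-0.119  0.401  0.03 ] w 0.0452 t 10.3
```

Request:
apply_moves(rows=[[0.01, -0.04, -0.1, 0.0235, 0], [0.02, -0.08, -0.2, 0.047, 0], [0.03, -0.12, -0.3, 0.071, 0], [0.04, -0.16, -0.4, 0.095, 0], [0.05, -0.2, -0.5, 0.119, 0], [0.06, -0.24, -0.6, 0.143, 0], [0.08, -0.28, -0.7, 0.167, 0], [0.09, -0.31, -0.81, 0.19, 0]])

```text
t: 11.1
tcp_pos: [0.6618, 0.0535, 0.2499]
tool_rot: [-0.209, -0.044, -0.676, 0.706]
ft_force: [0.4, -0.6, -4.2]
width: 0.0452
```

Request:
apply_moves(rows=[[0, 0, 0, 0.023, 0], [0, 0, 0, 0.047, 0], [0, 0, 0, 0.0475, 0], [0, 0, 0, 0.0475, 0], [0, 0, 0, 0.0475, 0]])

```text
t: 11.6
tcp_pos: [0.6627, 0.0536, 0.2492]
tool_rot: [0.109, 0.145, 0.699, -0.692]
ft_force: [0.3, 0.2, -4.6]
width: 0.0451
```

```bash
python3 mom.py; python3 st.py; python3 plan.py 0.42 0.055 0.05 -94.5
```

```text
t 11.6 moment tool [-0.015  0.027 -0.276] force tool [ 1.31  4.38 -0.16] F [ 0.33  0.23 -4.56] M [ 0.036  0.275 -0.015] xz [-0.354 -0.935 -0.018]
11.6 q [ 0.043  0.343  1.872 -0.028  0.565  1.686] p [0.6627 0.0536 0.2492] r 0.665 w 0.0451
x [-0.934  0.051 -0.354] y [ 0.354  0.    -0.935] z [-0.048 -0.999 -0.018] F [ 0.3  0.2 -4.6] M [ 0.036  0.275 -0.015]
p [0.6627 0.0536 0.2492] head -92.7 lean [0.354 0.   ] dist 0.314
shift [1.189 0.401 0.055]
spin 0.0049 dh -1.8 rows 1.0 7.0
F [ 0.3  0.2 -4.6] M [ 0.036  0.275 -0.015] w 0.0451 t 11.6
```

```bash
python3 plan.py 0.45 0.055 0.11 -94.3
```

```text
p [0.6627 0.0536 0.2492] head -92.7 lean [0.354 0.   ] dist 0.254
shift [0.992 0.219 0.045]
spin 0.0044 dh -1.6 rows 1.0 6.0
F [ 0.3  0.2 -4.6] M [ 0.036  0.275 -0.015] w 0.0451 t 11.6
```

Request:
apply_moves(rows=[[0.2, 0.04, 0.01, 0.004, 0], [0.39, 0.08, 0.02, 0.004, 0], [0.58, 0.13, 0.03, 0.004, 0], [0.77, 0.17, 0.04, 0.004, 0], [0.95, 0.22, 0.05, 0.004, 0]])

```text
t: 12.1
tcp_pos: [0.465, 0.0555, 0.1261]
tool_rot: [0.093, 0.148, 0.699, -0.694]
ft_force: [1.1, -1.1, -4.6]
width: 0.045
```

Request:
apply_moves(rows=[[0.18, 0.04, 0, 0, 0]])

```text
t: 12.2
tcp_pos: [0.4531, 0.058, 0.1223]
tool_rot: [-0.09, -0.146, -0.695, 0.698]
ft_force: [1.2, -0.6, -3.5]
width: 0.0449
```

Request:
apply_moves(rows=[[0.18, 0.04, 0, 0, 0]])

```text
t: 12.3
tcp_pos: [0.4441, 0.0604, 0.1195]
tool_rot: [-0.088, -0.146, -0.692, 0.701]
ft_force: [0.4, -0.9, -3.6]
width: 0.0455
```

Request:
apply_moves(rows=[[0.16, 0.04, 0, 0, 0]])

```text
t: 12.4
tcp_pos: [0.4299, 0.0632, 0.1153]
tool_rot: [-0.085, -0.144, -0.691, 0.703]
ft_force: [0.3, -0.1, -4.6]
width: 0.0453
```

```bash
python3 st.py; python3 plan.py 0.35 0.055 0.06 -94.3
```

```text
12.4 q [ 0.138  0.326  2.444 -0.937  0.093  2.716] p [0.4299 0.0632 0.1153] r 0.434 w 0.0453
x [-0.944  0.078 -0.32 ] y [ 0.318 -0.031 -0.947] z [-0.084 -0.996  0.004] F [ 0.3 -0.1 -4.6] M [0.033 0.25  0.032]
p [0.4299 0.0632 0.1153] head -94.8 lean [ 0.318 -0.031] dist 0.097
shift [0.37  0.109 0.059]
spin -0.0014 dh 0.5 rows 1.0 2.0
F [ 0.3 -0.1 -4.6] M [0.033 0.25  0.032] w 0.0453 t 12.4
```

```bash
python3 plan.py 0.43 -0.042 0.14 -94.3
```

```text
p [0.4299 0.0632 0.1153] head -94.8 lean [ 0.318 -0.031] dist 0.108
shift [-0.065 -0.08   0.42 ]
spin -0.0014 dh 0.5 rows 1.0 3.0
F [ 0.3 -0.1 -4.6] M [0.033 0.25  0.032] w 0.0453 t 12.4
```

Request:
apply_moves(rows=[[-0.05, -0.1, 0.1, 0, 0], [-0.07, -0.12, 0.25, 0, 0], [-0.07, -0.1, 0.42, 0, 0], [-0.07, -0.08, 0.42, 0, 0]])

```text
t: 12.8
tcp_pos: [0.43, 0.0066, 0.1339]
tool_rot: [-0.082, -0.141, -0.688, 0.707]
ft_force: [0.3, 0.2, -3.9]
width: 0.0451
```

```bash
python3 st.py; python3 plan.py 0.38 -0.037 0.1 -94.3
```

```text
12.8 q [-0.031  0.269  2.435 -0.237  0.125  1.855] p [0.43   0.0066 0.1339] r 0.43 w 0.0451
x [-0.947  0.078 -0.312] y [ 0.31  -0.039 -0.95 ] z [-0.087 -0.996  0.012] F [ 0.3  0.2 -3.9] M [0.075 0.291 0.055]
p [0.43   0.0066 0.1339] head -95.0 lean [ 0.31  -0.039] dist 0.075
shift [0.218 0.074 0.189]
spin -0.0019 dh 0.7 rows 1.0 2.0
F [ 0.3  0.2 -3.9] M [0.075 0.291 0.055] w 0.0451 t 12.8
```

Request:
apply_moves(rows=[[0, 0, 0.12, 0, 0], [0.1, 0.0, 0.2, 0, 0]])

```text
t: 13.0
tcp_pos: [0.4175, -0.0266, 0.1323]
tool_rot: [-0.081, -0.14, -0.69, 0.706]
ft_force: [-0.1, 0.5, -4.7]
width: 0.0452
```

Request:
apply_moves(rows=[[0.18, 0.08, 0, 0, 0]])

```text
t: 13.1
tcp_pos: [0.3874, -0.0256, 0.1236]
tool_rot: [-0.071, -0.131, -0.693, 0.705]
ft_force: [7.1, -3.1, -2.4]
width: 0.0451
```

Request:
apply_moves(rows=[[0.18, 0.08, 0, 0, 0]])

```text
t: 13.2
tcp_pos: [0.3528, -0.0239, 0.1173]
tool_rot: [-0.06, -0.119, -0.699, 0.703]
ft_force: [-0.5, -0.9, -5.7]
width: 0.0452
```

```bash
python3 st.py; python3 plan.py 0.33 -0.037 0.07 -94.3
```

```text
13.2 q [-0.184  0.245  2.559  0.336  0.091  1.138] p [ 0.3528 -0.0239  0.1173] r 0.354 w 0.0452
x [-0.965  0.081 -0.251] y [ 0.251 -0.016 -0.968] z [-0.083 -0.997 -0.005] F [-0.5 -0.9 -5.7] M [0.033 0.255 0.016]
p [ 0.3528 -0.0239  0.1173] head -94.7 lean [ 0.251 -0.016] dist 0.054
shift [0.131 0.161 0.06 ]
spin -0.0012 dh 0.4 rows 1.0 2.0
F [-0.5 -0.9 -5.7] M [0.033 0.255 0.016] w 0.0452 t 13.2
```

Request:
apply_moves(rows=[[0.12, 0.12, 0, 0, 0]])

```text
t: 13.3
tcp_pos: [0.3412, -0.025, 0.111]
tool_rot: [0.055, 0.112, 0.704, -0.699]
ft_force: [1.0, 0.5, -4.5]
width: 0.0452
```

Request:
apply_moves(rows=[[0.1, 0.14, 0, 0, 0]])

```text
t: 13.4
tcp_pos: [0.3406, -0.023, 0.1071]
tool_rot: [0.054, 0.11, 0.708, -0.695]
ft_force: [0.4, 0.2, -4.3]
width: 0.0453
```

```bash
python3 st.py; python3 plan.py 0.31 -0.022 0.065 -94.3
```

```text
13.4 q [-0.221  0.269  2.578  0.725  0.091  0.713] p [ 0.3406 -0.023   0.1071] r 0.341 w 0.0453
x [-0.97   0.081 -0.23 ] y [ 0.232  0.01  -0.973] z [-0.076 -0.997 -0.028] F [ 0.4  0.2 -4.3] M [-0.025  0.135  0.001]
p [ 0.3406 -0.023   0.1071] head -94.4 lean [0.232 0.01 ] dist 0.052
shift [0.158 0.135 0.01 ]
spin -0.0002 dh 0.1 rows 1.0 2.0
F [ 0.4  0.2 -4.3] M [-0.025  0.135  0.001] w 0.0453 t 13.4
```

Request:
apply_moves(rows=[[0.1, 0.06, -0.16, 0, 0]])

```text
t: 13.5
tcp_pos: [0.3375, -0.0054, 0.1074]
tool_rot: [0.067, 0.093, 0.709, -0.695]
ft_force: [-0.0, -0.2, -4.4]
width: 0.0453
```

Request:
apply_moves(rows=[[0.16, 0.1, -0.06, 0, 0]])

```text
t: 13.6
tcp_pos: [0.3119, 0.0071, 0.1024]
tool_rot: [0.046, 0.094, 0.717, -0.689]
ft_force: [-1.1, 1.0, -4.2]
width: 0.0452
```

```bash
python3 st.py; python3 plan.py 0.31 0.022 0.065 -94.3
```

```text
13.6 q [-0.144  0.264  2.617  0.724  0.09   0.779] p [0.3119 0.0071 0.1024] r 0.312 w 0.0452
x [-0.978  0.072 -0.195] y [ 0.198  0.032 -0.98 ] z [-0.065 -0.997 -0.045] F [-1.1  1.  -4.2] M [-0.011  0.223  0.01 ]
p [0.3119 0.0071 0.1024] head -93.7 lean [0.198 0.032] dist 0.04
shift [ 0.041  0.147 -0.052]
spin 0.0016 dh -0.6 rows 1.0 1.0
F [-1.1  1.  -4.2] M [-0.011  0.223  0.01 ] w 0.0452 t 13.6
```

Request:
apply_moves(rows=[[0.04, 0.08, -0.17, 0, 0]])

```text
t: 13.7
tcp_pos: [0.3097, 0.0258, 0.101]
tool_rot: [0.056, 0.078, 0.719, -0.688]
ft_force: [0.5, -0.5, -3.7]
width: 0.0448
```

Request:
apply_moves(rows=[[0.1, 0.14, -0.1, 0, 0]])

```text
t: 13.8
tcp_pos: [0.3055, 0.0505, 0.0935]
tool_rot: [0.032, 0.082, 0.724, -0.684]
ft_force: [1.6, -0.5, -4.8]
width: 0.0449
```

```bash
python3 st.py
```

```text
13.8 q [0.009 0.295 2.607 0.565 0.09  1.091] p [0.3055 0.0505 0.0935] r 0.31 w 0.0449
x [-0.985  0.074 -0.158] y [ 0.162  0.05  -0.986] z [-0.065 -0.996 -0.061] F [ 1.6 -0.5 -4.8] M [-0.081 -0.005  0.017]
```

Request:
apply_moves(rows=[[0.06, 0.1, -0.17, 0, 0]])

```text
t: 13.9
tcp_pos: [0.304, 0.0708, 0.0901]
tool_rot: [0.026, 0.078, 0.724, -0.684]
ft_force: [0.1, -0.5, -4.8]
width: 0.0451
```

Request:
apply_moves(rows=[[0.06, 0.17, -0.06, 0, 0]])

```text
t: 14.0
tcp_pos: [0.3073, 0.0899, 0.0761]
tool_rot: [0.016, 0.067, 0.726, -0.684]
ft_force: [1.3, 0.6, -3.8]
width: 0.0452
```

```bash
python3 st.py
```

```text
14.0 q [0.149 0.363 2.57  0.407 0.091 1.388] p [0.3073 0.0899 0.0761] r 0.32 w 0.0452
x [-0.991  0.075 -0.114] y [ 0.118  0.054 -0.992] z [-0.068 -0.996 -0.063] F [ 1.3  0.6 -3.8] M [-0.062 -0.005 -0.078]
```

Request:
apply_moves(rows=[[0.1, 0.12, -0.06, 0, 0]])

```text
t: 14.1
tcp_pos: [0.2989, 0.1105, 0.0671]
tool_rot: [0.006, 0.057, 0.726, -0.685]
ft_force: [0.2, 0.3, -4.9]
width: 0.0447
```

Request:
apply_moves(rows=[[0.1, 0.1, -0.06, 0, 0]])

```text
t: 14.2
tcp_pos: [0.284, 0.1311, 0.0606]
tool_rot: [-0.002, 0.049, 0.725, -0.687]
ft_force: [0.2, -0.0, -4.0]
width: 0.045
```

```bash
python3 st.py; python3 plan.py 0.40 0.07 0.06 -94.3;python3 plan.py 0.48 0.058 0.04 -94.3
```

```text
14.2 q [0.303 0.415 2.561 0.314 0.091 1.634] p [0.284  0.1311 0.0606] r 0.313 w 0.045
x [-0.995  0.074 -0.064] y [ 0.068  0.05  -0.996] z [-0.07  -0.996 -0.055] F [ 0.2 -0.  -4. ] M [-0.059  0.009  0.031]
p [0.284  0.1311 0.0606] head -94.0 lean [0.068 0.05 ] dist 0.131
shift [-0.48   0.021  0.211]
spin 0.0008 dh -0.3 rows 1.0 3.0
F [ 0.2 -0.  -4. ] M [-0.059  0.009  0.031] w 0.045 t 14.2
p [0.284  0.1311 0.0606] head -94.0 lean [0.068 0.05 ] dist 0.21
shift [-0.796  0.12   0.241]
spin 0.0008 dh -0.3 rows 1.0 5.0
F [ 0.2 -0.  -4. ] M [-0.059  0.009  0.031] w 0.045 t 14.2
```

```bash
python3 plan.py 0.478 0.0565 0.075 -94.4;python3 plan.py 0.478 0.0565 0.025 -94.4
```

```text
p [0.284  0.1311 0.0606] head -94.0 lean [0.068 0.05 ] dist 0.208
shift [-0.798 -0.02   0.24 ]
spin 0.001 dh -0.4 rows 1.0 5.0
F [ 0.2 -0.  -4. ] M [-0.059  0.009  0.031] w 0.045 t 14.2
p [0.284  0.1311 0.0606] head -94.0 lean [0.068 0.05 ] dist 0.211
shift [-0.785  0.179  0.251]
spin 0.001 dh -0.4 rows 1.0 5.0
F [ 0.2 -0.  -4. ] M [-0.059  0.009  0.031] w 0.045 t 14.2
```

Request:
apply_moves(rows=[[-0.16, -0.02, 0.05, 0.001, 0], [-0.34, -0.02, 0.1, 0.001, 0], [-0.52, -0.02, 0.16, 0.001, 0], [-0.7, -0.02, 0.21, 0.001, 0], [-0.8, -0.02, 0.24, 0.001, 0], [-0.795, 0.06, 0.245, 0.001, 0], [-0.79, 0.12, 0.25, 0.001, 0], [-0.785, 0.16, 0.25, 0.001, 0]])

```text
t: 15.0
tcp_pos: [0.4765, 0.0546, 0.0291]
tool_rot: [-0.005, 0.051, 0.725, -0.687]
ft_force: [-0.1, -0.5, -4.0]
width: 0.0452
```

```bash
python3 st.py; python3 plan.py 0.478 0.0565 0.023 -94.4
```

```text
15.0 q [0.014 0.581 2.203 0.17  0.294 1.502] p [0.4765 0.0546 0.0291] r 0.48 w 0.0452
x [-0.995  0.08  -0.062] y [ 0.067  0.05  -0.997] z [-0.077 -0.996 -0.055] F [-0.1 -0.5 -4. ] M [ 0.016  0.097 -0.038]
p [0.4765 0.0546 0.0291] head -94.4 lean [0.067 0.05 ] dist 0.007
shift [-0.004  0.025 -0.007]
spin -0.0 dh 0.0 rows 1.0 1.0
F [-0.1 -0.5 -4. ] M [ 0.016  0.097 -0.038] w 0.0452 t 15.0
```

Request:
apply_moves(rows=[[0, 0.016, -0.004, 0, 0], [0, 0.018, -0.004, 0, 0], [0, 0.018, -0.004, 0, 0.65], [0, 0.018, -0.004, 0, 0.8], [0, 0.018, -0.004, 0, 1], [0, -0.1, -0.004, 0, 1], [0, -0.28, -0.004, 0, 1]])

```text
t: 15.7
tcp_pos: [0.4703, 0.0523, 0.0992]
tool_rot: [-0.007, 0.05, 0.724, -0.687]
ft_force: [1.2, 0.6, 1.2]
width: 0.0854
```

```bash
python3 st.py
python3 - <<'E'
from h import *
im,d=bot.get_image("scene"); cv2.imwrite("pics/s1.png",im[:,:,::-1])
for o in cases(im,d,"scene"): print(o)
E
python3 plan.py 0.478 -0.077 0.09 -86.5;python3 plan.py 0.478 -0.077 0.022 -86.5
```

```text
15.7 q [0.009 0.435 2.177 0.109 0.469 1.564] p [0.4703 0.0523 0.0992] r 0.473 w 0.0854
x [-0.995  0.082 -0.059] y [ 0.063  0.05  -0.997] z [-0.079 -0.995 -0.055] F [1.2 0.6 1.2] M [-0.023 -0.015 -0.071]
(np.int32(808), [0.488, 0.0532, 0.0438], 0.0441, [[479.9, 54.7], [45.9, 131.7], 85.0])
(np.int32(911), [0.4866, -0.0795, 0.0439], 0.0442, [[480.0, -78.8], [131.7, 47.0], 3.1])
(np.int32(983), [0.5048, -0.1964, 0.0441], 0.0445, [[498.0, -195.3], [46.4, 131.8], 85.1])
p [0.4728 0.0521 0.106 ] head -94.5 lean [0.071 0.05 ] dist 0.13
shift [-0.059  0.04   0.516]
spin -0.0222 dh 8.0 rows 1.0 3.0
F [4.5 1.6 8. ] M [ 0.045 -0.124 -0.014] w 0.0852 t 15.75
p [0.4728 0.0521 0.106 ] head -94.5 lean [0.071 0.05 ] dist 0.154
shift [-0.041  0.311  0.531]
spin -0.0222 dh 8.0 rows 1.0 4.0
F [4.5 1.6 8. ] M [ 0.045 -0.124 -0.014] w 0.0852 t 15.75
```

View pics/s1.png

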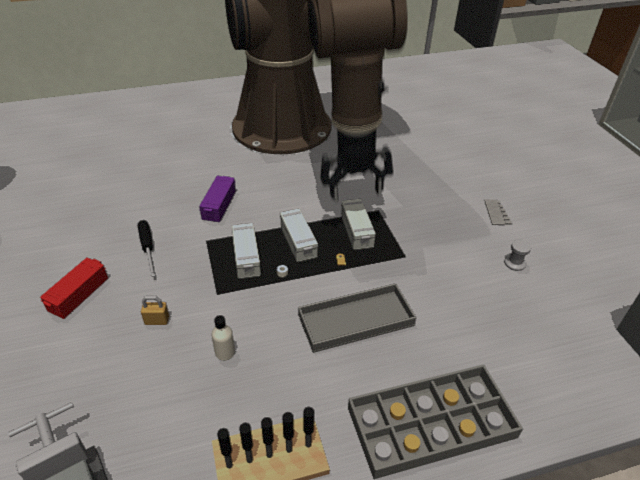

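Request:
apply_moves(rows=[[-0.02, 0.02, 0.18, -0.022, 1], [-0.04, 0.04, 0.37, -0.022, 1], [-0.05, 0.06, 0.53, -0.022, 1], [-0.05, 0.2, 0.53, -0.022, 1], [-0.045, 0.31, 0.53, -0.022, 1], [-0.045, 0.31, 0.53, -0.022, 0], [-0.045, 0.31, 0.53, -0.022, 0], [-0.045, 0.31, 0.53, -0.022, 0]])

```text
t: 16.55
tcp_pos: [0.4781, -0.0764, 0.0173]
tool_rot: [0.045, 0.004, 0.723, -0.689]
ft_force: [-16.0, -6.9, 45.2]
width: 0.0462
```

```bash
python3 st.py
```

```text
16.55 q [-0.271  0.612  2.185  0.226  0.3    1.027] p [ 0.4781 -0.0764  0.0173] r 0.484 w 0.0462
x [-0.996 -0.057 -0.071] y [ 0.068  0.05  -0.996] z [ 0.06  -0.997 -0.046] F [-16.   -6.9  45.2] M [-1.961  2.099 -0.347]
```

Request:
apply_moves(rows=[[0, -0.05, 0, 0, 0], [0, -0.2, 0, 0, 0], [-0.04, -0.38, 0, 0, 0], [-0.18, -0.52, 0.02, -0.022, 0], [-0.36, -0.65, 0.04, -0.045, 0], [-0.54, -0.76, 0.07, -0.068, 0], [-0.72, -0.86, 0.09, -0.092, 0], [-0.9, -0.95, 0.12, -0.115, 0]])

```text
t: 17.35
tcp_pos: [0.6785, -0.1043, 0.265]
tool_rot: [0.3, -0.242, 0.659, -0.646]
ft_force: [0.9, 0.2, -5.1]
width: 0.0451
```

```bash
python3 st.py;  python3 plan.py 1.02 -0.16 0.27 55
```

```text
17.35 q [-0.23   0.483  1.535  0.072  1.069  0.521] p [ 0.6785 -0.1043  0.265 ] r 0.687 w 0.0451
x [-0.703 -0.706 -0.083] y [ 0.068  0.049 -0.996] z [ 0.707 -0.707  0.014] F [ 0.9  0.2 -5.1] M [-0.005 -0.055  0.002]
p [ 0.6785 -0.1043  0.265 ] head -45.0 lean [0.068 0.049] dist 0.346
shift [-0.805  0.063  1.124]
spin -0.2777 dh 100.0 rows 12.0 7.0
F [ 0.9  0.2 -5.1] M [-0.005 -0.055  0.002] w 0.0451 t 17.35
```

Request:
apply_moves(rows=[[-0.1, 0, 0.14, -0.024, 0], [-0.21, 0, 0.3, -0.048, 0], [-0.32, 0, 0.45, -0.071, 0], [-0.43, 0, 0.6, -0.095, 0], [-0.54, 0, 0.75, -0.119, 0], [-0.64, 0, 0.89, -0.143, 0], [-0.71, 0, 0.98, -0.167, 0], [-0.72, 0, 1, -0.19, 0]])

```text
t: 18.15
tcp_pos: [0.9813, -0.1558, 0.2807]
tool_rot: [0.594, -0.538, 0.415, -0.432]
ft_force: [1.3, 0.7, -3.7]
width: 0.0453
```

```bash
python3 st.py;  python3 plan.py 1.03 -0.165 0.27 55
```

```text
18.15 q [-0.21   1.085  0.315  0.062  1.686 -0.488] p [ 0.9813 -0.1558  0.2807] r 0.994 w 0.0453
x [ 0.283 -0.959 -0.028] y [ 0.067  0.049 -0.997] z [0.957 0.28  0.078] F [ 1.3  0.7 -3.7] M [-0.     0.019 -0.051]
p [ 0.9813 -0.1558  0.2807] head 16.3 lean [0.067 0.049] dist 0.051
shift [0.092 0.054 0.173]
spin -0.1074 dh 38.7 rows 5.0 2.0
F [ 1.3  0.7 -3.7] M [-0.     0.019 -0.051] w 0.0453 t 18.15
```

Request:
apply_moves(rows=[[0.085, 0, 0.18, -0.023, 0]])

```text
t: 18.25
tcp_pos: [1.0005, -0.1585, 0.2736]
tool_rot: [0.626, -0.564, 0.362, -0.4]
ft_force: [34.6, -0.1, 27.8]
width: 0.0456
```

Request:
apply_moves(rows=[[0.11, 0, 0.165, -0.023, 0]])

```text
t: 18.35
tcp_pos: [1.0139, -0.16, 0.2601]
tool_rot: [0.653, -0.587, 0.307, -0.367]
ft_force: [0.8, 0.3, -5.4]
width: 0.046
```

Request:
apply_moves(rows=[[0.135, 0, 0.15, -0.023, 0]])

```text
t: 18.45
tcp_pos: [1.0304, -0.1625, 0.2602]
tool_rot: [0.676, -0.607, 0.244, -0.339]
ft_force: [-0.8, -0.4, -3.4]
width: 0.0457
```

Request:
apply_moves(rows=[[0.155, 0, 0.125, -0.023, 0]])

```text
t: 18.55
tcp_pos: [1.0448, -0.1652, 0.2595]
tool_rot: [0.693, -0.626, 0.181, -0.307]
ft_force: [-0.4, -0.3, -4.4]
width: 0.0457
```

Request:
apply_moves(rows=[[0.17, 0, 0.1, -0.015, 0]])

```text
t: 18.65
tcp_pos: [1.0581, -0.1682, 0.2592]
tool_rot: [0.701, -0.637, 0.136, -0.29]
ft_force: [-0.3, 0.7, -4.1]
width: 0.0453
```

Request:
apply_moves(rows=[[0.18, 0, 0.09, 0, 0]])

```text
t: 18.75
tcp_pos: [1.0713, -0.1701, 0.2603]
tool_rot: [0.701, -0.633, 0.124, -0.303]
ft_force: [-0.1, 0.3, -4.6]
width: 0.0454
```

Request:
apply_moves(rows=[[0.18, 0, 0.09, 0, 0]])

```text
t: 18.85
tcp_pos: [1.084, -0.1717, 0.2633]
tool_rot: [0.701, -0.629, 0.112, -0.317]
ft_force: [-0.4, 0.4, -3.3]
width: 0.0454
```

```bash
python3 st.py; python3 mom.py
```

```text
18.85 q [-0.208  1.154  0.237  0.071  1.451 -1.153] p [ 1.084  -0.1717  0.2633] r 1.098 w 0.0454
x [ 0.774 -0.585  0.241] y [ 0.303  0.008 -0.953] z [0.555 0.811 0.184] F [-0.4  0.4 -3.3] M [-0.037  0.348  0.02 ]
t 18.85 moment tool [-0.227 -0.028  0.265] force tool [-1.32  3.03 -0.5 ] F [-0.38  0.39 -3.3 ] M [-0.037  0.348  0.02 ] xz [ 0.241 -0.953  0.184]
```

Request:
apply_moves(rows=[[0.18, 0, 0.09, 0, 0]])

```text
t: 18.95
tcp_pos: [1.0962, -0.1733, 0.2678]
tool_rot: [0.701, -0.625, 0.099, -0.329]
ft_force: [0.2, -0.0, -4.7]
width: 0.0454
```

Request:
apply_moves(rows=[[0.18, 0, 0.09, 0, 0]])

```text
t: 19.05
tcp_pos: [1.1078, -0.1751, 0.2742]
tool_rot: [0.7, -0.621, 0.087, -0.341]
ft_force: [0.1, -0.7, -4.6]
width: 0.0455
```

Request:
apply_moves(rows=[[0, 0, 0, 0, 0], [0, 0, 0, 0, 0]])

```text
t: 19.25
tcp_pos: [1.1074, -0.1751, 0.2738]
tool_rot: [0.701, -0.621, 0.087, -0.34]
ft_force: [-0.3, -0.3, -4.0]
width: 0.0454
```

```bash
python3 mom.py
```

```text
t 19.25 moment tool [-0.276 -0.002  0.353] force tool [-1.25  3.63 -1.23] F [-0.27 -0.27 -4.01] M [-0.016  0.448 -0.006] xz [ 0.301 -0.929  0.214]
```

Request:
apply_moves(rows=[[0, 0, 0, 0, 0]])

```text
t: 19.35
tcp_pos: [1.1075, -0.1754, 0.2728]
tool_rot: [0.701, -0.621, 0.087, -0.34]
ft_force: [0.2, -0.7, -4.4]
width: 0.0455
```

```bash
python3 mom.py
```

```text
t 19.35 moment tool [-0.25   0.025  0.401] force tool [-0.8   4.18 -1.44] F [ 0.15 -0.71 -4.44] M [ 0.04   0.471 -0.012] xz [ 0.301 -0.93   0.214]
```

Request:
apply_moves(rows=[[0, 0, 0, 0, 0]])

```text
t: 19.45
tcp_pos: [1.1078, -0.1754, 0.2724]
tool_rot: [0.701, -0.621, 0.087, -0.34]
ft_force: [-0.4, 0.5, -5.0]
width: 0.0456
```

```bash
python3 mom.py; python3 st.py; python3 plan.py 0.85 -0.13 0.25 -86.5
```

```text
t 19.45 moment tool [-0.287  0.012  0.34 ] force tool [-2.11  4.48 -0.91] F [-0.43  0.48 -4.99] M [-0.027  0.444 -0.025] xz [ 0.301 -0.929  0.214]
19.45 q [-0.208  1.153  0.236  0.075  1.381 -1.153] p [ 1.1078 -0.1754  0.2724] r 1.122 w 0.0456
x [ 0.753 -0.585  0.301] y [ 0.369 -0.003 -0.929] z [0.545 0.811 0.214] F [-0.4  0.5 -5. ] M [-0.027  0.444 -0.025]
p [ 1.1078 -0.1754  0.2724] head 56.1 lean [ 0.369 -0.003] dist 0.263
shift [-0.91  -0.298 -0.433]
spin 0.3961 dh -142.6 rows 17.0 6.0
F [-0.4  0.5 -5. ] M [-0.027  0.444 -0.025] w 0.0456 t 19.45
```

Request:
apply_moves(rows=[[-0.11, -0.04, -0.05, 0.023, 0], [-0.22, -0.08, -0.1, 0.046, 0], [-0.33, -0.11, -0.16, 0.07, 0], [-0.44, -0.15, -0.21, 0.094, 0], [-0.55, -0.19, -0.27, 0.118, 0], [-0.67, -0.22, -0.32, 0.142, 0], [-0.79, -0.26, -0.38, 0.165, 0], [-0.91, -0.3, -0.43, 0.189, 0]])

```text
t: 20.25
tcp_pos: [0.8486, -0.1292, 0.2506]
tool_rot: [-0.578, 0.388, -0.406, 0.593]
ft_force: [0.7, -0.4, -4.1]
width: 0.0455
```

```bash
python3 st.py; python3 plan.py 0.62 -0.10 0.25 -86.5
```

```text
20.25 q [-0.219  0.605  1.416  0.113  0.753 -0.253] p [ 0.8486 -0.1292  0.2506] r 0.858 w 0.0455
x [-0.032 -0.999 -0.01 ] y [ 0.37  -0.003 -0.929] z [ 0.929 -0.034  0.37 ] F [ 0.7 -0.4 -4.1] M [0.071 0.44  0.051]
p [ 0.8486 -0.1292  0.2506] head -2.1 lean [ 0.37  -0.003] dist 0.23
shift [-0.087 -0.336 -0.854]
spin 0.2345 dh -84.4 rows 10.0 5.0
F [ 0.7 -0.4 -4.1] M [0.071 0.44  0.051] w 0.0455 t 20.25
```

Request:
apply_moves(rows=[[-0.01, -0.04, -0.1, 0.0235, 0], [-0.02, -0.08, -0.21, 0.047, 0], [-0.03, -0.12, -0.32, 0.071, 0], [-0.04, -0.17, -0.43, 0.095, 0], [-0.05, -0.21, -0.54, 0.119, 0], [-0.06, -0.25, -0.65, 0.143, 0], [-0.07, -0.29, -0.75, 0.167, 0], [-0.09, -0.33, -0.85, 0.19, 0]])

```text
t: 21.05
tcp_pos: [0.6221, -0.1009, 0.249]
tool_rot: [-0.25, -0.013, -0.66, 0.708]
ft_force: [0.9, 0.3, -4.6]
width: 0.0454
```

Request:
apply_moves(rows=[[0, 0, 0, 0.023, 0], [0, 0, 0, 0.045, 0], [0, 0, 0, 0.045, 0]])

```text
t: 21.35
tcp_pos: [0.6233, -0.1009, 0.2492]
tool_rot: [-0.156, -0.111, -0.689, 0.699]
ft_force: [0.6, 0.4, -5.1]
width: 0.0452
```

```bash
python3 mom.py
```

```text
t 21.35 moment tool [-0.002  0.027 -0.365] force tool [ 1.26  4.97 -0.54] F [ 0.65  0.44 -5.1 ] M [-0.009  0.364 -0.034] xz [-0.37  -0.929  0.027]
```

Request:
apply_moves(rows=[[0, 0, 0, 0, 0]])

```text
t: 21.45
tcp_pos: [0.6235, -0.1009, 0.2489]
tool_rot: [-0.158, -0.109, -0.688, 0.7]
ft_force: [0.4, -0.5, -5.1]
width: 0.0456
```

```bash
python3 mom.py
```

```text
t 21.45 moment tool [-0.043  0.014 -0.408] force tool [1.55 4.84 0.37] F [ 0.38 -0.5  -5.06] M [ 0.018  0.41  -0.009] xz [-0.369 -0.929  0.029]
```

Request:
apply_moves(rows=[[0, 0, 0, 0, 0]])

```text
t: 21.55
tcp_pos: [0.6235, -0.1009, 0.2487]
tool_rot: [-0.157, -0.109, -0.688, 0.7]
ft_force: [-0.1, 1.6, -4.3]
width: 0.0454
```

```bash
python3 mom.py; python3 st.py;  python3 plan.py 0.44 0.0 0.13 -86.5
```

```text
t 21.55 moment tool [-0.051  0.01  -0.446] force tool [ 1.56  3.97 -1.74] F [-0.09  1.61 -4.31] M [ 0.022  0.449 -0.003] xz [-0.369 -0.929  0.029]
21.55 q [-0.262  0.295  1.956  0.185  0.53   1.096] p [ 0.6235 -0.1009  0.2487] r 0.632 w 0.0454
x [-0.927 -0.071 -0.369] y [ 0.37  -0.003 -0.929] z [ 0.064 -0.998  0.029] F [-0.1  1.6 -4.3] M [ 0.022  0.449 -0.003]
p [ 0.6235 -0.1009  0.2487] head -86.3 lean [ 0.37  -0.003] dist 0.241
shift [ 0.827  0.168 -0.464]
spin 0.0006 dh -0.2 rows 1.0 5.0
F [-0.1  1.6 -4.3] M [ 0.022  0.449 -0.003] w 0.0454 t 21.55
```

Request:
apply_moves(rows=[[0.17, 0.03, -0.09, 0, 0], [0.34, 0.06, -0.18, 0, 0], [0.5, 0.09, -0.28, 0, 0], [0.67, 0.13, -0.37, 0, 0], [0.83, 0.17, -0.42, 0, 0]])

```text
t: 22.05
tcp_pos: [0.4509, -0.013, 0.143]
tool_rot: [-0.155, -0.104, -0.693, 0.697]
ft_force: [0.3, 0.9, -4.2]
width: 0.0455
```

Request:
apply_moves(rows=[[0.17, 0.06, -0.01, 0, 0]])

```text
t: 22.15
tcp_pos: [0.4485, -0.0085, 0.1399]
tool_rot: [0.156, 0.104, 0.698, -0.691]
ft_force: [1.0, -0.1, -3.1]
width: 0.0456
```

Request:
apply_moves(rows=[[0.18, 0.08, 0, 0, 0]])

```text
t: 22.25
tcp_pos: [0.4459, -0.0039, 0.1357]
tool_rot: [0.157, 0.103, 0.703, -0.686]
ft_force: [0.9, 0.1, -4.8]
width: 0.0455
```

```bash
python3 st.py
```

```text
22.25 q [-0.152  0.279  2.445  1.006  0.11   0.353] p [ 0.4459 -0.0039  0.1357] r 0.446 w 0.0455
x [-0.929 -0.071 -0.362] y [ 0.36   0.039 -0.932] z [ 0.08  -0.997 -0.01 ] F [ 0.9  0.1 -4.8] M [-0.021  0.356  0.061]
```

Request:
apply_moves(rows=[[0, 0, -0.18, 0, 0], [0.06, 0.02, -0.28, 0, 0]])

```text
t: 22.45
tcp_pos: [0.4411, 0.0276, 0.1377]
tool_rot: [0.155, 0.096, 0.705, -0.686]
ft_force: [0.4, 0.9, -3.8]
width: 0.0454
```

```bash
python3 st.py
```

```text
22.45 q [-0.056  0.268  2.442  0.664  0.099  0.778] p [0.4411 0.0276 0.1377] r 0.442 w 0.0454
x [-0.933 -0.078 -0.35 ] y [ 0.348  0.041 -0.937] z [ 0.088 -0.996 -0.011] F [ 0.4  0.9 -3.8] M [-0.072  0.411 -0.008]
```

Request:
apply_moves(rows=[[0.06, 0.02, -0.18, 0, 0]])

```text
t: 22.55
tcp_pos: [0.4361, 0.0427, 0.1376]
tool_rot: [0.15, 0.095, 0.706, -0.685]
ft_force: [-0.5, -0.2, -4.3]
width: 0.0453
```

Request:
apply_moves(rows=[[0.16, 0.04, -0.1, 0, 0]])

```text
t: 22.65
tcp_pos: [0.4077, 0.0634, 0.1351]
tool_rot: [0.143, 0.088, 0.709, -0.684]
ft_force: [1.1, 1.2, -3.8]
width: 0.0455
```

Request:
apply_moves(rows=[[0.18, 0.06, -0.02, 0, 0]])

```text
t: 22.75
tcp_pos: [0.3713, 0.0633, 0.1291]
tool_rot: [0.124, 0.085, 0.716, -0.681]
ft_force: [-0.2, -0.3, -4.0]
width: 0.0453
```

```bash
python3 st.py
```

```text
22.75 q [0.046 0.228 2.536 0.499 0.091 1.07 ] p [0.3713 0.0633 0.1291] r 0.377 w 0.0453
x [-0.955 -0.048 -0.293] y [ 0.29   0.057 -0.955] z [ 0.063 -0.997 -0.041] F [-0.2 -0.3 -4. ] M [-0.038  0.362  0.013]
```

Request:
apply_moves(rows=[[0.14, 0.08, -0.12, 0, 0]])

```text
t: 22.85
tcp_pos: [0.3575, 0.0769, 0.1267]
tool_rot: [0.142, 0.056, 0.715, -0.683]
ft_force: [0.4, -0.5, -4.3]
width: 0.0455
```

Request:
apply_moves(rows=[[0.12, 0.1, -0.12, 0, 0]])

```text
t: 22.95
tcp_pos: [0.3522, 0.0881, 0.1243]
tool_rot: [0.127, 0.064, 0.716, -0.684]
ft_force: [1.1, -0.2, -4.1]
width: 0.0453
```

Request:
apply_moves(rows=[[0.12, 0.12, -0.1, 0, 0]])

```text
t: 23.05
tcp_pos: [0.3464, 0.0988, 0.1205]
tool_rot: [0.12, 0.062, 0.715, -0.686]
ft_force: [0.1, -1.2, -4.1]
width: 0.0457
```

```bash
python3 st.py
```

```text
23.05 q [0.191 0.24  2.548 0.027 0.091 1.653] p [0.3464 0.0988 0.1205] r 0.36 w 0.0457
x [-0.963 -0.076 -0.257] y [ 0.254  0.052 -0.966] z [ 0.086 -0.996 -0.031] F [ 0.1 -1.2 -4.1] M [-0.039  0.292 -0.033]
```

Request:
apply_moves(rows=[[0.16, 0.08, 0.02, 0, 0]])

```text
t: 23.15
tcp_pos: [0.3215, 0.0944, 0.1168]
tool_rot: [0.112, 0.054, 0.715, -0.688]
ft_force: [-0.3, -0.8, -4.2]
width: 0.0455
```

Request:
apply_moves(rows=[[0.14, 0.12, 0, 0, 0]])

```text
t: 23.25
tcp_pos: [0.2974, 0.0947, 0.1096]
tool_rot: [0.1, 0.042, 0.713, -0.692]
ft_force: [-0.5, 0.9, -4.3]
width: 0.0457
```

```bash
python3 st.py
```

```text
23.25 q [ 0.218  0.237  2.61  -0.064  0.092  1.77 ] p [0.2974 0.0947 0.1096] r 0.312 w 0.0457
x [-0.976 -0.079 -0.201] y [ 0.198  0.038 -0.979] z [ 0.085 -0.996 -0.021] F [-0.5  0.9 -4.3] M [-0.046  0.193 -0.014]
```

Request:
apply_moves(rows=[[0.1, 0.16, -0.02, 0, 0]])

```text
t: 23.35
tcp_pos: [0.29, 0.1016, 0.101]
tool_rot: [0.091, 0.035, 0.71, -0.697]
ft_force: [0.9, -0.2, -5.2]
width: 0.0453
```

Request:
apply_moves(rows=[[0.08, 0.17, -0.02, 0, 0]])

```text
t: 23.45
tcp_pos: [0.2891, 0.1085, 0.093]
tool_rot: [0.086, 0.03, 0.707, -0.702]
ft_force: [1.1, 0.2, -3.3]
width: 0.0457
```

Request:
apply_moves(rows=[[0.08, 0.17, -0.02, 0, 0]])

```text
t: 23.55
tcp_pos: [0.2875, 0.1122, 0.0869]
tool_rot: [-0.083, -0.027, -0.702, 0.706]
ft_force: [0.6, -0.4, -4.4]
width: 0.0455
```

```bash
python3 st.py
```

```text
23.55 q [ 0.333  0.321  2.597 -0.59   0.091  2.41 ] p [0.2875 0.1122 0.0869] r 0.309 w 0.0455
x [-0.985 -0.079 -0.155] y [ 0.156  0.001 -0.988] z [ 0.078 -0.997  0.012] F [ 0.6 -0.4 -4.4] M [-0.005  0.126 -0.014]
```

Request:
apply_moves(rows=[[0.08, 0.08, 0.16, 0, 0]])

```text
t: 23.65
tcp_pos: [0.283, 0.0838, 0.0872]
tool_rot: [-0.06, -0.04, -0.701, 0.709]
ft_force: [0.3, -0.5, -4.1]
width: 0.0455
```

Request:
apply_moves(rows=[[0.12, 0.12, 0.1, 0, 0]])

```text
t: 23.75
tcp_pos: [0.2676, 0.0594, 0.0842]
tool_rot: [-0.065, -0.014, -0.695, 0.716]
ft_force: [0.2, -0.4, -4.7]
width: 0.0457
```

Request:
apply_moves(rows=[[0.1, 0.14, 0.1, 0, 0]])

```text
t: 23.85
tcp_pos: [0.2572, 0.0359, 0.0788]
tool_rot: [-0.056, -0.002, -0.69, 0.722]
ft_force: [0.5, -0.1, -3.5]
width: 0.0453
```

```bash
python3 st.py;  python3 plan.py 0.478 -0.0765 0.08 -86.6; python3 plan.py 0.478 -0.0765 0.027 -86.6
```

```text
23.85 q [ 0.091  0.33   2.655 -0.581  0.091  2.164] p [0.2572 0.0359 0.0788] r 0.26 w 0.0453
x [-0.994 -0.078 -0.081] y [ 0.084 -0.042 -0.996] z [ 0.074 -0.996  0.049] F [ 0.5 -0.1 -3.5] M [ 0.028  0.036 -0.02 ]
p [0.2572 0.0359 0.0788] head -85.8 lean [ 0.084 -0.042] dist 0.248
shift [-0.843  0.089  0.513]
spin 0.0023 dh -0.8 rows 1.0 5.0
F [ 0.5 -0.1 -3.5] M [ 0.028  0.036 -0.02 ] w 0.0453 t 23.85
p [0.2572 0.0359 0.0788] head -85.8 lean [ 0.084 -0.042] dist 0.253
shift [-0.826  0.3    0.503]
spin 0.0023 dh -0.8 rows 1.0 6.0
F [ 0.5 -0.1 -3.5] M [ 0.028  0.036 -0.02 ] w 0.0453 t 23.85
```

Request:
apply_moves(rows=[[-0.15, 0.01, 0.1, 0.002, 0], [-0.32, 0.03, 0.2, 0.002, 0], [-0.49, 0.05, 0.3, 0.002, 0], [-0.66, 0.07, 0.4, 0.002, 0], [-0.84, 0.09, 0.51, 0.002, 0], [-0.84, 0.17, 0.51, 0.002, 0], [-0.83, 0.24, 0.507, 0.002, 0], [-0.825, 0.29, 0.505, 0.002, 0]])

```text
t: 24.65
tcp_pos: [0.4786, -0.078, 0.0282]
tool_rot: [-0.051, -0.008, -0.69, 0.722]
ft_force: [-0.7, 0.3, -3.8]
width: 0.0452
```

```bash
python3 st.py;  python3 plan.py 0.478 -0.0765 0.021 -86.6
```

```text
24.65 q [-0.206  0.583  2.207 -0.094  0.261  1.392] p [ 0.4786 -0.078   0.0282] r 0.485 w 0.0452
x [-0.995 -0.064 -0.082] y [ 0.085 -0.042 -0.995] z [ 0.06  -0.997  0.048] F [-0.7  0.3 -3.8] M [ 0.059  0.181 -0.007]
p [ 0.4786 -0.078   0.0282] head -86.6 lean [ 0.085 -0.042] dist 0.007
shift [ 0.004  0.028 -0.007]
spin 0.0001 dh -0.0 rows 1.0 1.0
F [-0.7  0.3 -3.8] M [ 0.059  0.181 -0.007] w 0.0452 t 24.65
```

Request:
apply_moves(rows=[[0, 0.02, -0.006, 0, 0], [0, 0.026, -0.006, 0, 0], [0, 0.026, -0.006, 0, 0.65], [0, 0.026, -0.006, 0, 0.8], [0, 0.026, -0.006, 0, 1], [0, -0.08, -0.006, 0, 1], [0, -0.25, -0.006, 0, 1], [0, -0.28, -0.006, 0, 1]])

```text
t: 25.45
tcp_pos: [0.4728, -0.0728, 0.1026]
tool_rot: [-0.052, -0.01, -0.69, 0.722]
ft_force: [-0.7, -0.4, -0.5]
width: 0.0852
```

```bash
python3 - <<'E'
from h import *
im,d=bot.get_image("scene"); cv2.imwrite("pics/s2.png",im[:,:,::-1])
for o in cases(im,d,"scene"): print(o)
E
python3 plan.py 0.4965 -0.1935 0.09 -94.8;python3 plan.py 0.4965 -0.1935 0.025 -94.8
```

```text
(np.int32(840), [0.4859, 0.0531, 0.0439], 0.0442, [[479.4, 54.6], [45.9, 131.9], 85.0])
(np.int32(897), [0.4866, -0.0781, 0.044], 0.0443, [[479.7, -77.6], [132.7, 46.1], 3.3])
(np.int32(986), [0.5051, -0.1964, 0.0442], 0.0445, [[499.5, -195.3], [46.6, 130.3], 85.1])
p [ 0.473  -0.0729  0.1022] head -86.7 lean [ 0.089 -0.043] dist 0.123
shift [-0.059  0.078  0.484]
spin 0.0226 dh -8.1 rows 1.0 3.0
F [ 1.7 -0.4  1.6] M [-0.027 -0.008 -0.008] w 0.0854 t 25.5
p [ 0.473  -0.0729  0.1022] head -86.7 lean [ 0.089 -0.043] dist 0.145
shift [-0.037  0.337  0.472]
spin 0.0226 dh -8.1 rows 1.0 3.0
F [ 1.7 -0.4  1.6] M [-0.027 -0.008 -0.008] w 0.0854 t 25.5
```

View pics/s2.png

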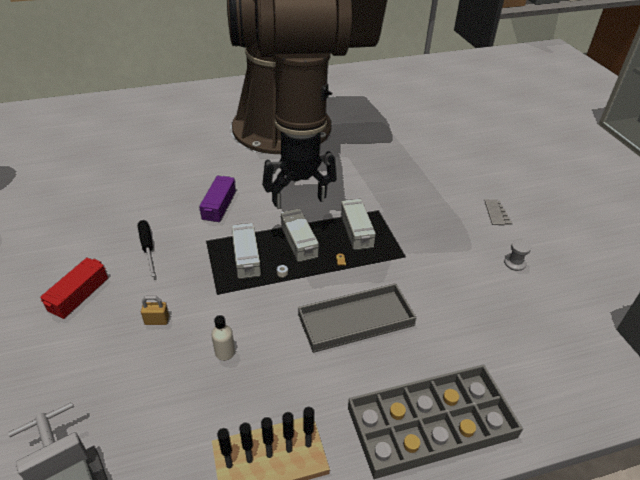

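Request:
apply_moves(rows=[[-0.02, 0.02, 0.16, 0.0225, 1], [-0.04, 0.05, 0.34, 0.0225, 1], [-0.055, 0.09, 0.48, 0.0225, 1], [-0.05, 0.22, 0.475, 0.0225, 1], [-0.04, 0.33, 0.472, 0.0225, 1], [-0.04, 0.33, 0.472, 0.0225, 0], [-0.04, 0.33, 0.472, 0.0225, 0], [-0.04, 0.33, 0.472, 0.0225, 0]])

```text
t: 26.3
tcp_pos: [0.4957, -0.1933, 0.0243]
tool_rot: [-0.002, -0.059, -0.692, 0.72]
ft_force: [-14.2, 5.0, 36.4]
width: 0.0455
```

Request:
apply_moves(rows=[[0, 0, 0, 0, 0]])

```text
t: 26.4
tcp_pos: [0.4957, -0.1932, 0.0246]
tool_rot: [-0.002, -0.059, -0.692, 0.72]
ft_force: [-0.9, -0.4, -1.0]
width: 0.0454
```

```bash
python3 st.py
```

```text
26.4 q [-0.426  0.62   2.106 -0.011  0.321  1.236] p [ 0.4957 -0.1932  0.0246] r 0.532 w 0.0454
x [-0.993  0.079 -0.089] y [ 0.086 -0.043 -0.995] z [-0.082 -0.996  0.036] F [-0.9 -0.4 -1. ] M [0.098 0.365 0.027]
```

Request:
apply_moves(rows=[[0, -0.16, 0, 0, 0], [-0.02, -0.35, 0, 0, 0], [-0.14, -0.52, -0.06, -0.02, 0], [-0.3, -0.65, -0.14, -0.042, 0], [-0.46, -0.76, -0.22, -0.065, 0], [-0.62, -0.84, -0.3, -0.089, 0], [-0.78, -0.9, -0.38, -0.112, 0], [-0.94, -0.95, -0.46, -0.135, 0]])

```text
t: 27.2
tcp_pos: [0.7157, -0.0875, 0.2778]
tool_rot: [-0.289, 0.244, -0.629, 0.68]
ft_force: [1.2, -1.5, -4.9]
width: 0.0456
```

```bash
python3 st.py;  python3 plan.py 1.01 0.0 0.27 50
```

```text
27.2 q [-0.149  0.507  1.462 -0.033  1.081  0.663] p [ 0.7157 -0.0875  0.2778] r 0.721 w 0.0456
x [-0.714 -0.699 -0.032] y [ 0.086 -0.043 -0.995] z [ 0.695 -0.714  0.091] F [ 1.2 -1.5 -4.9] M [0.026 0.032 0.022]
p [ 0.7157 -0.0875  0.2778] head -45.8 lean [ 0.086 -0.043] dist 0.307
shift [-1.084  0.118  0.565]
spin -0.266 dh 95.8 rows 12.0 7.0
F [ 1.2 -1.5 -4.9] M [0.026 0.032 0.022] w 0.0456 t 27.2
```

Request:
apply_moves(rows=[[-0.16, 0, 0.08, -0.024, 0], [-0.33, 0, 0.17, -0.048, 0], [-0.5, 0, 0.26, -0.071, 0], [-0.67, 0, 0.35, -0.095, 0], [-0.82, 0, 0.43, -0.119, 0], [-0.92, 0, 0.48, -0.143, 0], [-0.98, 0, 0.51, -0.167, 0], [-1, 0, 0.53, -0.19, 0]])

```text
t: 28.0
tcp_pos: [0.9862, -0.0083, 0.2938]
tool_rot: [0.59, -0.582, 0.362, -0.427]
ft_force: [-0.0, -0.3, -4.8]
width: 0.0448
```

```bash
python3 st.py;  python3 plan.py 1.04 0.0 0.27 50
```

```text
28.0 q [-0.025  1.023  0.419 -0.04   1.615 -0.413] p [ 0.9862 -0.0083  0.2938] r 0.986 w 0.0448
x [ 0.373 -0.925  0.07 ] y [ 0.084 -0.042 -0.996] z [0.924 0.377 0.062] F [-0.  -0.3 -4.8] M [ 0.064  0.083 -0.014]
p [ 0.9862 -0.0083  0.2938] head 22.2 lean [ 0.084 -0.042] dist 0.059
shift [0.043 0.111 0.205]
spin -0.0772 dh 27.8 rows 4.0 2.0
F [-0.  -0.3 -4.8] M [ 0.064  0.083 -0.014] w 0.0448 t 28.0
```

Request:
apply_moves(rows=[[0.06, 0.04, 0.14, -0.023, 0]])

```text
t: 28.1
tcp_pos: [1.0101, -0.0103, 0.2882]
tool_rot: [0.614, -0.606, 0.32, -0.393]
ft_force: [2.6, 0.1, -1.6]
width: 0.0455
```

Request:
apply_moves(rows=[[0.1, 0, 0.17, -0.023, 0]])

```text
t: 28.2
tcp_pos: [1.0261, -0.0121, 0.2754]
tool_rot: [0.639, -0.628, 0.266, -0.356]
ft_force: [1.2, 1.1, -4.7]
width: 0.0454
```

Request:
apply_moves(rows=[[0.125, 0, 0.155, -0.023, 0]])

```text
t: 28.3
tcp_pos: [1.0413, -0.0135, 0.271]
tool_rot: [0.661, -0.646, 0.206, -0.322]
ft_force: [-0.6, 0.3, -5.2]
width: 0.0454
```

Request:
apply_moves(rows=[[0.15, 0, 0.13, -0.015, 0]])

```text
t: 28.4
tcp_pos: [1.0561, -0.016, 0.2709]
tool_rot: [0.673, -0.655, 0.161, -0.303]
ft_force: [-0.1, -0.1, -4.9]
width: 0.045
```

Request:
apply_moves(rows=[[0.155, 0, 0.125, 0, 0]])

```text
t: 28.5
tcp_pos: [1.07, -0.0165, 0.2709]
tool_rot: [0.675, -0.65, 0.149, -0.316]
ft_force: [-0.3, -0.1, -4.5]
width: 0.0452
```

Request:
apply_moves(rows=[[0.155, 0, 0.125, 0, 0]])

```text
t: 28.6
tcp_pos: [1.0833, -0.0159, 0.272]
tool_rot: [0.678, -0.643, 0.137, -0.328]
ft_force: [-0.5, -0.3, -4.2]
width: 0.0453
```

Request:
apply_moves(rows=[[0.155, 0, 0.125, 0, 0]])

```text
t: 28.7
tcp_pos: [1.0961, -0.0154, 0.2747]
tool_rot: [0.68, -0.638, 0.124, -0.339]
ft_force: [0.3, 0.0, -4.8]
width: 0.0455
```

Request:
apply_moves(rows=[[0.155, 0, 0.125, 0, 0]])

```text
t: 28.8
tcp_pos: [1.1084, -0.015, 0.2792]
tool_rot: [0.683, -0.632, 0.112, -0.35]
ft_force: [0.3, -0.4, -3.9]
width: 0.0452
```

```bash
python3 st.py; python3 mom.py
```

```text
28.8 q [-0.03   1.142  0.237 -0.033  1.418 -0.926] p [ 1.1084 -0.015   0.2792] r 1.109 w 0.0452
x [ 0.73  -0.619  0.29 ] y [ 0.337 -0.043 -0.941] z [0.595 0.784 0.177] F [ 0.3 -0.4 -3.9] M [0.015 0.435 0.041]
t 28.8 moment tool [-0.246 -0.053  0.357] force tool [-0.66  3.78 -0.81] F [ 0.31 -0.38 -3.89] M [0.015 0.435 0.041] xz [ 0.29  -0.941  0.177]
```

Request:
apply_moves(rows=[[0.155, 0, 0.125, 0, 0]])

```text
t: 28.9
tcp_pos: [1.1201, -0.0144, 0.2852]
tool_rot: [0.685, -0.625, 0.099, -0.361]
ft_force: [-0.2, -0.8, -4.7]
width: 0.0455
```

Request:
apply_moves(rows=[[0, 0, 0, 0, 0], [0, 0, 0, 0, 0]])

```text
t: 29.1
tcp_pos: [1.1196, -0.0147, 0.2853]
tool_rot: [0.685, -0.626, 0.099, -0.361]
ft_force: [0.1, 0.5, -4.2]
width: 0.0454
```

```bash
python3 mom.py
```

```text
t 29.1 moment tool [-0.216  0.047  0.362] force tool [-1.58  3.89 -0.39] F [ 0.07  0.5  -4.19] M [ 0.075  0.416 -0.04 ] xz [ 0.315 -0.928  0.197]
```

Request:
apply_moves(rows=[[0, 0, 0, 0, 0]])

```text
t: 29.2
tcp_pos: [1.1197, -0.0149, 0.2847]
tool_rot: [0.685, -0.626, 0.099, -0.361]
ft_force: [-0.3, 0.0, -5.2]
width: 0.0454
```

```bash
python3 mom.py;python3 plan.py 0.86 0.0 0.25 -94.8
```

```text
t 29.2 moment tool [-0.227  0.043  0.429] force tool [-1.89  4.7  -1.19] F [-0.32  0.03 -5.2 ] M [ 0.104  0.475 -0.027] xz [ 0.315 -0.928  0.197]
p [ 1.1197 -0.0149  0.2847] head 53.2 lean [ 0.369 -0.043] dist 0.262
shift [-0.829 -0.257 -0.591]
spin 0.4111 dh -148.0 rows 18.0 6.0
F [-0.3  0.  -5.2] M [ 0.104  0.475 -0.027] w 0.0454 t 29.2
```

Request:
apply_moves(rows=[[-0.1, -0.03, -0.07, 0.0235, 0], [-0.2, -0.06, -0.14, 0.047, 0], [-0.3, -0.09, -0.21, 0.071, 0], [-0.41, -0.12, -0.29, 0.095, 0], [-0.51, -0.15, -0.36, 0.119, 0], [-0.61, -0.19, -0.43, 0.143, 0], [-0.72, -0.22, -0.51, 0.167, 0], [-0.83, -0.26, -0.59, 0.19, 0]])

```text
t: 30.0
tcp_pos: [0.858, 0.0003, 0.2503]
tool_rot: [-0.558, 0.383, -0.409, 0.612]
ft_force: [0.1, -0.2, -4.2]
width: 0.0456
```

```bash
python3 plan.py 0.62 0.0 0.25 -94.8
```

```text
p [8.580e-01 3.000e-04 2.503e-01] head -4.6 lean [ 0.37  -0.043] dist 0.238
shift [ 0.082 -0.351 -0.881]
spin 0.2505 dh -90.2 rows 11.0 5.0
F [ 0.1 -0.2 -4.2] M [0.    0.45  0.009] w 0.0456 t 30.0
```

Request:
apply_moves(rows=[[0.01, -0.04, -0.11, 0.0235, 0], [0.02, -0.08, -0.22, 0.047, 0], [0.03, -0.13, -0.33, 0.071, 0], [0.04, -0.17, -0.44, 0.095, 0], [0.05, -0.22, -0.55, 0.119, 0], [0.06, -0.26, -0.66, 0.143, 0], [0.07, -0.3, -0.77, 0.167, 0], [0.08, -0.35, -0.88, 0.19, 0]])

```text
t: 30.8
tcp_pos: [0.621, -0.0009, 0.2499]
tool_rot: [-0.231, -0.028, -0.652, 0.722]
ft_force: [0.1, -0.4, -4.6]
width: 0.0454
```

Request:
apply_moves(rows=[[0, 0, 0, 0.0235, 0], [0, 0, 0, 0.047, 0], [0, 0, 0, 0.06, 0], [0, 0, 0, 0.06, 0]])

```text
t: 31.2
tcp_pos: [0.6224, -0.0009, 0.2503]
tool_rot: [-0.107, -0.161, -0.683, 0.704]
ft_force: [-0.0, -0.5, -4.5]
width: 0.0451
```

```bash
python3 mom.py
```

```text
t 31.2 moment tool [ 0.003  0.01  -0.425] force tool [1.66 4.22 0.46] F [-0.01 -0.53 -4.52] M [ 0.035  0.423 -0.016] xz [-0.373 -0.928  0.014]
```

Request:
apply_moves(rows=[[0, 0, 0, 0, 0]])

```text
t: 31.3
tcp_pos: [0.6225, -0.0009, 0.25]
tool_rot: [-0.108, -0.16, -0.683, 0.704]
ft_force: [-0.0, 0.1, -4.6]
width: 0.045
```

```bash
python3 mom.py;python3 st.py; python3 plan.py 0.43 -0.05 0.14 -94.8
```

```text
t 31.3 moment tool [-0.02  -0.096 -0.406] force tool [ 1.75  4.25 -0.15] F [-0.03  0.08 -4.59] M [0.014 0.408 0.09 ] xz [-0.373 -0.928  0.016]
31.3 q [-0.032  0.279  1.977 -0.065  0.505  1.663] p [ 0.6225 -0.0009  0.25  ] r 0.623 w 0.045
x [-0.926  0.066 -0.373] y [ 0.371 -0.043 -0.928] z [-0.077 -0.997  0.016] F [-0.   0.1 -4.6] M [0.014 0.408 0.09 ]
p [ 0.6225 -0.0009  0.25  ] head -94.4 lean [ 0.371 -0.043] dist 0.227
shift [0.864 0.131 0.248]
spin 0.0011 dh -0.4 rows 1.0 5.0
F [-0.   0.1 -4.6] M [0.014 0.408 0.09 ] w 0.045 t 31.3
```

Request:
apply_moves(rows=[[0.18, 0.03, 0.05, 0, 0], [0.36, 0.06, 0.1, 0, 0], [0.53, 0.08, 0.15, 0, 0], [0.7, 0.11, 0.2, 0, 0], [0.86, 0.13, 0.25, 0, 0]])

```text
t: 31.8
tcp_pos: [0.4455, -0.0443, 0.1516]
tool_rot: [-0.105, -0.156, -0.686, 0.703]
ft_force: [0.9, -0.1, -4.4]
width: 0.0447
```

Request:
apply_moves(rows=[[0.18, 0.06, -0.02, 0, 0]])

```text
t: 31.9
tcp_pos: [0.4344, -0.043, 0.147]
tool_rot: [-0.105, -0.154, -0.691, 0.699]
ft_force: [0.6, 0.6, -4.1]
width: 0.0454
```

```bash
python3 st.py
```

```text
31.9 q [-0.211  0.237  2.451  0.52   0.103  0.922] p [ 0.4344 -0.043   0.147 ] r 0.437 w 0.0454
x [-0.931  0.066 -0.359] y [ 0.358 -0.024 -0.933] z [-0.07  -0.998 -0.001] F [ 0.6  0.6 -4.1] M [0.053 0.393 0.032]
```

Request:
apply_moves(rows=[[0.08, 0, -0.16, 0, 0]])

```text
t: 32.0
tcp_pos: [0.4295, -0.027, 0.1468]
tool_rot: [-0.116, -0.138, -0.69, 0.701]
ft_force: [0.0, -0.2, -5.2]
width: 0.0454
```

Request:
apply_moves(rows=[[0.16, 0.06, -0.08, 0, 0]])

```text
t: 32.1
tcp_pos: [0.4066, -0.007, 0.1415]
tool_rot: [-0.097, -0.142, -0.694, 0.699]
ft_force: [1.6, -0.3, -3.4]
width: 0.0452
```

Request:
apply_moves(rows=[[0.18, 0.06, -0.02, 0, 0]])

```text
t: 32.2
tcp_pos: [0.3719, 0.0001, 0.136]
tool_rot: [0.084, 0.133, 0.699, -0.697]
ft_force: [-0.8, -1.0, -5.1]
width: 0.0454
```

```bash
python3 st.py
```

```text
32.2 q [-0.104  0.201  2.544  0.256  0.091  1.286] p [3.719e-01 1.000e-04 1.360e-01] r 0.372 w 0.0454
x [-0.95   0.069 -0.304] y [ 0.304 -0.008 -0.953] z [-0.068 -0.998 -0.013] F [-0.8 -1.  -5.1] M [0.015 0.432 0.015]
```

Request:
apply_moves(rows=[[0.16, 0.08, -0.06, 0, 0]])

```text
t: 32.3
tcp_pos: [0.3476, 0.0146, 0.1314]
tool_rot: [0.078, 0.122, 0.701, -0.699]
ft_force: [0.5, -0.7, -4.8]
width: 0.0453
```

Request:
apply_moves(rows=[[0.14, 0.1, -0.08, 0, 0]])

```text
t: 32.4
tcp_pos: [0.3392, 0.0244, 0.1282]
tool_rot: [-0.071, -0.119, -0.7, 0.7]
ft_force: [-0.1, -0.8, -4.0]
width: 0.0454
```

```bash
python3 st.py
```

```text
32.4 q [-0.01   0.195  2.584 -0.074  0.092  1.702] p [0.3392 0.0244 0.1282] r 0.34 w 0.0454
x [-0.961  0.068 -0.267] y [ 0.267 -0.009 -0.964] z [-0.068 -0.998 -0.009] F [-0.1 -0.8 -4. ] M [-0.022  0.295  0.007]
```

Request:
apply_moves(rows=[[0.16, 0.1, 0.01, 0, 0]])

```text
t: 32.5
tcp_pos: [0.317, 0.0268, 0.1235]
tool_rot: [-0.063, -0.111, -0.699, 0.703]
ft_force: [1.4, 0.3, -5.2]
width: 0.0453
```

Request:
apply_moves(rows=[[0.12, 0.14, 0.01, 0, 0]])

```text
t: 32.6
tcp_pos: [0.2995, 0.0293, 0.1141]
tool_rot: [-0.051, -0.1, -0.697, 0.708]
ft_force: [-0.7, -0.4, -4.6]
width: 0.0455
```

Request:
apply_moves(rows=[[0.1, 0.16, 0, 0, 0]])

```text
t: 32.7
tcp_pos: [0.2962, 0.032, 0.1086]
tool_rot: [-0.046, -0.096, -0.693, 0.713]
ft_force: [0.4, -0.0, -5.8]
width: 0.0452
```

```bash
python3 st.py
```

```text
32.7 q [ 0.062  0.231  2.634 -0.531  0.092  2.23 ] p [0.2962 0.032  0.1086] r 0.298 w 0.0452
x [-0.977  0.069 -0.201] y [ 0.199 -0.034 -0.979] z [-0.074 -0.997  0.02 ] F [ 0.4 -0.  -5.8] M [-0.022  0.248  0.012]
```

Request:
apply_moves(rows=[[0.04, 0.08, 0.17, 0, 0]])

```text
t: 32.8
tcp_pos: [0.2961, 0.017, 0.1081]
tool_rot: [-0.027, -0.111, -0.694, 0.711]
ft_force: [0.4, 0.7, -4.4]
width: 0.0455
```

Request:
apply_moves(rows=[[0.08, 0.14, 0.1, 0, 0]])

```text
t: 32.9
tcp_pos: [0.2904, -0.0042, 0.1024]
tool_rot: [-0.031, -0.087, -0.693, 0.715]
ft_force: [0.5, 0.5, -3.9]
width: 0.0453
```

Request:
apply_moves(rows=[[0.06, 0.16, 0.08, 0, 0]])

```text
t: 33.0
tcp_pos: [0.289, -0.0247, 0.0921]
tool_rot: [-0.022, -0.073, -0.694, 0.716]
ft_force: [0.4, 0.7, -4.3]
width: 0.0455
```

```bash
python3 st.py
```

```text
33.0 q [-0.174  0.289  2.624 -0.144  0.091  1.612] p [ 0.289  -0.0247  0.0921] r 0.29 w 0.0455
x [-0.988  0.07  -0.136] y [ 0.134 -0.037 -0.99 ] z [-0.074 -0.997  0.027] F [ 0.4  0.7 -4.3] M [0.062 0.127 0.049]
```

Request:
apply_moves(rows=[[0.08, 0.16, 0.04, 0, 0]])

```text
t: 33.1
tcp_pos: [0.2859, -0.0358, 0.0817]
tool_rot: [-0.011, -0.063, -0.695, 0.716]
ft_force: [0.6, 0.4, -5.0]
width: 0.045
```

Request:
apply_moves(rows=[[0.06, 0.16, 0.06, 0, 0]])

```text
t: 33.2
tcp_pos: [0.2841, -0.0517, 0.0697]
tool_rot: [0.001, -0.052, -0.697, 0.715]
ft_force: [0.9, -0.1, -3.6]
width: 0.0451
```

```bash
python3 st.py; python3 plan.py 0.4957 -0.1935 0.085 -94.7;  python3 plan.py 0.4957 -0.1935 0.03 -94.7
```

```text
33.2 q [-0.274  0.374  2.6   -0.094  0.091  1.464] p [ 0.2841 -0.0517  0.0697] r 0.289 w 0.0451
x [-0.995  0.073 -0.073] y [ 0.071 -0.029 -0.997] z [-0.075 -0.997  0.024] F [ 0.9 -0.1 -3.6] M [-0.003  0.075 -0.024]
p [ 0.2841 -0.0517  0.0697] head -94.3 lean [ 0.071 -0.029] dist 0.255
shift [-0.888  0.015  0.503]
spin 0.0011 dh -0.4 rows 1.0 6.0
F [ 0.9 -0.1 -3.6] M [-0.003  0.075 -0.024] w 0.0451 t 33.2
p [ 0.2841 -0.0517  0.0697] head -94.3 lean [ 0.071 -0.029] dist 0.258
shift [-0.872  0.235  0.498]
spin 0.0011 dh -0.4 rows 1.0 6.0
F [ 0.9 -0.1 -3.6] M [-0.003  0.075 -0.024] w 0.0451 t 33.2
```

Request:
apply_moves(rows=[[-0.1, -0.08, 0.05, 0.001, 0], [-0.28, -0.06, 0.15, 0.001, 0], [-0.45, -0.04, 0.25, 0.001, 0], [-0.62, -0.02, 0.35, 0.001, 0], [-0.79, 0, 0.45, 0.001, 0], [-0.89, 0.02, 0.503, 0.001, 0], [-0.88, 0.12, 0.5, 0.001, 0], [-0.873, 0.22, 0.498, 0.001, 0]])

```text
t: 34.0
tcp_pos: [0.4967, -0.1944, 0.0336]
tool_rot: [0.002, -0.055, -0.696, 0.716]
ft_force: [-1.3, 0.2, -4.8]
width: 0.0448
```

```bash
python3 st.py;  python3 plan.py 0.4957 -0.1935 0.0255 -94.7
```

```text
34.0 q [-0.432  0.606  2.087  0.01   0.369  1.21 ] p [ 0.4967 -0.1944  0.0336] r 0.533 w 0.0448
x [-0.994  0.08  -0.076] y [ 0.074 -0.03  -0.997] z [-0.082 -0.996  0.024] F [-1.3  0.2 -4.8] M [0.137 0.155 0.016]
p [ 0.4967 -0.1944  0.0336] head -94.7 lean [ 0.074 -0.03 ] dist 0.008
shift [ 0.007  0.032 -0.004]
spin 0.0 dh -0.0 rows 1.0 1.0
F [-1.3  0.2 -4.8] M [0.137 0.155 0.016] w 0.0448 t 34.0
```

Request:
apply_moves(rows=[[0.006, 0.015, -0.004, 0, 0], [0.006, 0.03, -0.004, 0, 0], [0.006, 0.032, -0.004, 0, 0], [0.006, 0.032, -0.004, 0, 0.65], [0.006, 0.032, -0.004, 0, 0.8], [0.006, 0.032, -0.004, 0, 1], [0.006, -0.1, -0.004, 0, 1], [0.006, -0.28, -0.004, 0, 1]])

```text
t: 34.8
tcp_pos: [0.4874, -0.1897, 0.103]
tool_rot: [0.005, -0.054, -0.697, 0.715]
ft_force: [1.5, -1.2, 0.3]
width: 0.0854
```

Request:
apply_moves(rows=[[0, 0, 0, 0, 1]])

```text
t: 34.9
tcp_pos: [0.4908, -0.1912, 0.1082]
tool_rot: [0.002, -0.057, -0.696, 0.716]
ft_force: [-0.2, 0.3, -0.6]
width: 0.0853
```

```bash
python3 - <<'E'
from h import *
im,d=bot.get_image("scene"); cv2.imwrite("pics/s3.png",im[:,:,::-1])
for o in cases(im,d,"scene"): print(o)
E
python3 st.py; python3 plan.py 0.477 0.055 0.10 -94.8;python3 plan.py 0.477 0.055 0.026 -94.8
```

```text
(np.int32(845), [0.4859, 0.0531, 0.0438], 0.0442, [[479.8, 54.3], [46.5, 132.7], 84.4])
(np.int32(900), [0.4867, -0.0781, 0.044], 0.0443, [[480.9, -77.1], [131.4, 46.9], 3.5])
(np.int32(972), [0.5042, -0.1951, 0.0442], 0.0445, [[497.2, -194.3], [46.1, 135.6], 84.9])
34.95 q [-0.431  0.468  2.069  0.007  0.523  1.216] p [ 0.4902 -0.1909  0.1063] r 0.526 w 0.0856
x [-0.994  0.082 -0.078] y [ 0.076 -0.031 -0.997] z [-0.084 -0.996  0.025] F [ 0.4 -0.2 -0.2] M [-0.019  0.018  0.014]
p [ 0.4902 -0.1909  0.1063] head -94.8 lean [ 0.076 -0.031] dist 0.246
shift [ 0.135 -0.009 -0.976]
spin -0.0 dh 0.0 rows 1.0 5.0
F [ 0.4 -0.2 -0.2] M [-0.019  0.018  0.014] w 0.0856 t 34.95
p [ 0.4902 -0.1909  0.1063] head -94.8 lean [ 0.076 -0.031] dist 0.259
shift [ 0.158  0.286 -0.983]
spin -0.0 dh 0.0 rows 1.0 6.0
F [ 0.4 -0.2 -0.2] M [-0.019  0.018  0.014] w 0.0856 t 34.95
```

View pics/s3.png

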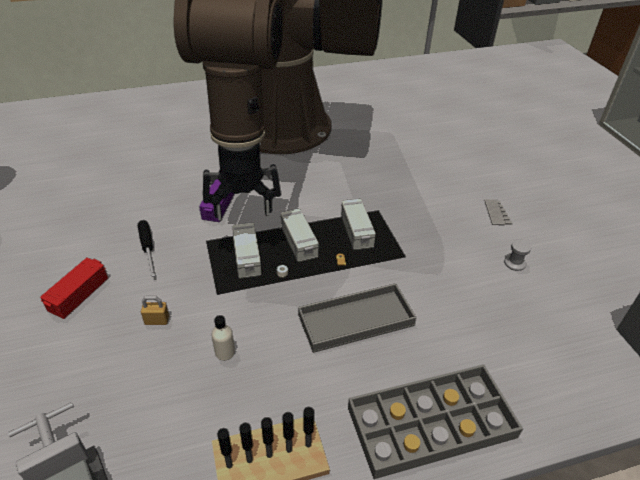

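All three cases stand back within about 2 mm of where they were. On moment change per unit of tip, the left case differs (0.82, against 1.15 for the middle and 1.17 for the right), so the left one is loose. I'll fetch it.

Request:
apply_moves(rows=[[0.02, -0.02, -0.18, 0, 1], [0.05, -0.02, -0.38, 0, 1], [0.08, -0.02, -0.58, 0, 1], [0.11, -0.02, -0.78, 0, 1], [0.13, -0.01, -0.95, 0, 1], [0.135, 0, -0.976, 0, 1], [0.145, 0.15, -0.98, 0, 1], [0.155, 0.25, -0.98, 0, 1]])

```text
t: 35.75
tcp_pos: [0.475, 0.0558, 0.0313]
tool_rot: [0.003, -0.055, -0.697, 0.715]
ft_force: [0.3, 0.1, -0.9]
width: 0.0849
```

```bash
python3 plan.py 0.478 0.055 0.026 -94.8
```

```text
p [0.475  0.0558 0.0313] head -94.7 lean [ 0.071 -0.028] dist 0.006
shift [-0.011  0.022  0.002]
spin 0.0002 dh -0.1 rows 1.0 1.0
F [ 0.3  0.1 -0.9] M [0.016 0.067 0.007] w 0.0849 t 35.75
```

Request:
apply_moves(rows=[[-0.01, 0.02, 0, 0, 1], [-0.01, 0.02, 0, 0, 0], [-0.01, 0.02, 0, 0, 0], [-0.01, 0.02, 0, 0, 0], [-0.01, 0.02, 0, 0, 0], [-0.01, -0.06, 0, 0, 0], [-0.01, -0.24, 0, 0, 0], [-0.02, -0.42, 0, 0, 0]])

```text
t: 36.55
tcp_pos: [0.4713, 0.0578, 0.1392]
tool_rot: [0.005, -0.054, -0.697, 0.715]
ft_force: [2.0, -0.0, -4.9]
width: 0.0453
```

```bash
python3 st.py; python3 plan.py 0.7145 -0.027 0.15 -94.8
```

```text
36.55 q [ 0.084  0.363  2.141 -0.063  0.572  1.791] p [0.4713 0.0578 0.1392] r 0.475 w 0.0453
x [-0.994  0.082 -0.071] y [ 0.069 -0.029 -0.997] z [-0.084 -0.996  0.023] F [ 2.  -0.  -4.9] M [ 0.054  0.114 -0.009]
p [0.4713 0.0578 0.1392] head -94.8 lean [ 0.069 -0.029] dist 0.258
shift [-0.998  0.034  0.257]
spin -0.0001 dh 0.0 rows 1.0 6.0
F [ 2.  -0.  -4.9] M [ 0.054  0.114 -0.009] w 0.0453 t 36.55
```

Request:
apply_moves(rows=[[-0.15, -0.05, 0.04, 0, 0], [-0.33, -0.05, 0.09, 0, 0], [-0.52, -0.04, 0.14, 0, 0], [-0.7, -0.02, 0.18, 0, 0], [-0.86, 0, 0.22, 0, 0], [-0.95, 0.02, 0.245, 0, 0], [-1, 0.03, 0.257, 0, 0], [-1, 0.03, 0.257, 0, 0]])

```text
t: 37.35
tcp_pos: [0.7173, -0.0277, 0.1503]
tool_rot: [0.004, -0.056, -0.697, 0.715]
ft_force: [0.3, 0.8, -4.5]
width: 0.045
```

Request:
apply_moves(rows=[[0, 0, 0, 0, 0], [0, 0, 0, 0, 0], [0, 0, 0, 0, 0]])

```text
t: 37.65
tcp_pos: [0.7155, -0.0265, 0.1504]
tool_rot: [0.004, -0.055, -0.697, 0.715]
ft_force: [-0.1, -0.1, -4.1]
width: 0.0451
```

```bash
python3 st.py; python3 mom.py
python3 - <<'E'
from h import *
for n in("scene","top"):
    im,d=bot.get_image(n); cv2.imwrite(f"pics/{n}4.png",im[:,:,::-1])
    for o in cases(im,d,n): print(n,o)
    W=cloud(d,n); m=(d>0)&(W[...,2]>.14)&(W[...,2]<.19)&(W[...,0]>.6)&(W[...,0]<.82)&(abs(W[...,1]+.03)<.06)&(im.min(-1)>80)
    p=W[m]; print(n,"held",len(p),p.mean(0),p.min(0),p.max(0))
E
```

```text
37.65 q [-0.067  0.628  1.579 -0.031  0.862  1.606] p [ 0.7155 -0.0265  0.1504] r 0.716 w 0.0451
x [-0.994  0.082 -0.073] y [ 0.071 -0.029 -0.997] z [-0.084 -0.996  0.023] F [-0.1 -0.1 -4.1] M [ 0.046  0.138 -0.041]
t 37.65 moment tool [-0.031  0.04  -0.142] force tool [0.44 4.04 0.01] F [-0.15 -0.09 -4.05] M [ 0.046  0.138 -0.041] xz [-0.073 -0.997  0.023]
scene (np.int32(918), [0.4869, -0.0781, 0.044], 0.0444, [[481.2, -76.9], [129.9, 46.8], 3.7])
scene (np.int32(982), [0.5042, -0.195, 0.0441], 0.0445, [[495.9, -194.1], [46.1, 134.1], 84.9])
scene held 1315 [ 0.73852008 -0.02943395  0.16412802] [ 0.65505305 -0.05781949  0.14012747] [7.81785258e-01 2.65792014e-04 1.81262627e-01]
top (np.int32(1048), [0.4957, -0.1894, 0.0452], 0.0452, [[496.4, -189.6], [46.0, 129.6], 85.2])
top (np.int32(278), [0.4748, -0.0892, 0.0455], 0.0456, [[480.2, -84.4], [118.1, 23.0], 3.8])
top held 277 [ 0.68375131 -0.02279982  0.16675301] [ 0.66692431 -0.04309008  0.16161102] [0.70319698 0.00213388 0.17131375]
```

View pics/scene4.png

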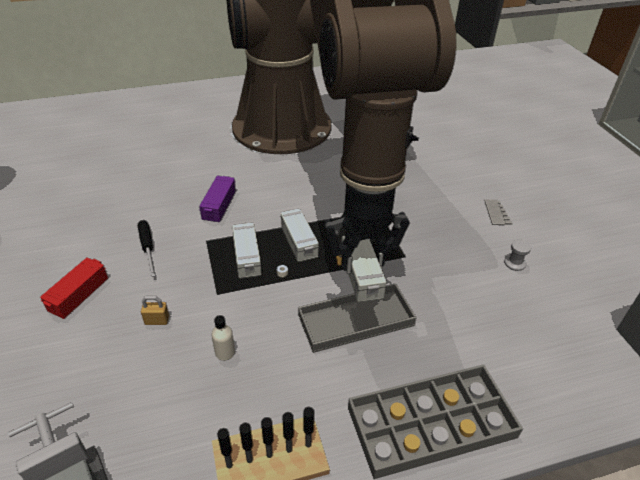

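View pics/top4.png

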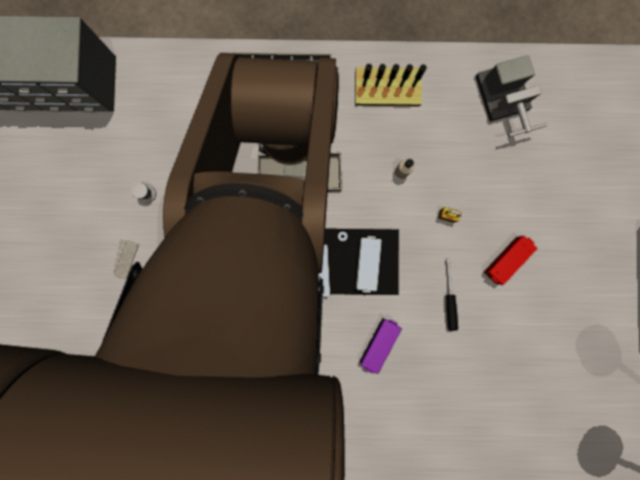

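The scene view shows the held case over the tray at about (368,275), with the middle and right cases on the mat. In the top view the arm hides the tray, but the right case and spacer are undisturbed. I'll take a few more readings of the level moment before handing in.

Request:
apply_moves(rows=[[0, 0, 0, 0, 0]])

```text
t: 37.85
tcp_pos: [0.716, -0.0267, 0.1502]
tool_rot: [0.004, -0.055, -0.697, 0.715]
ft_force: [1.1, -0.5, -4.5]
width: 0.045
```

```bash
python3 mom.py
```

```text
t 37.85 moment tool [-0.014  0.034 -0.133] force tool [-0.77  4.6   0.3 ] F [ 1.07 -0.5  -4.52] M [ 0.027  0.13  -0.036] xz [-0.073 -0.997  0.023]
```

Request:
apply_moves(rows=[[0, 0, 0, 0, 0]])

```text
t: 37.95
tcp_pos: [0.7161, -0.0267, 0.1501]
tool_rot: [0.004, -0.055, -0.697, 0.715]
ft_force: [-0.3, -0.5, -5.1]
width: 0.0445
```

```bash
python3 mom.py
```

```text
t 37.95 moment tool [-0.017 -0.019 -0.138] force tool [0.67 5.05 0.38] F [-0.33 -0.47 -5.07] M [0.028 0.136 0.017] xz [-0.073 -0.997  0.023]
```

Request:
apply_moves(rows=[[0, 0, 0, 0, 0]])

```text
t: 38.05
tcp_pos: [0.7162, -0.0268, 0.15]
tool_rot: [0.004, -0.055, -0.697, 0.715]
ft_force: [-0.2, 0.0, -3.8]
width: 0.045
```

```bash
python3 mom.py; python3 st.py
```

```text
t 38.05 moment tool [-0.024 -0.004 -0.096] force tool [ 0.43  3.75 -0.1 ] F [-0.15  0.03 -3.77] M [0.032 0.094 0.004] xz [-0.073 -0.997  0.023]
38.05 q [-0.068  0.629  1.577 -0.032  0.862  1.606] p [ 0.7162 -0.0268  0.15  ] r 0.717 w 0.045
x [-0.994  0.082 -0.073] y [ 0.071 -0.029 -0.997] z [-0.084 -0.996  0.023] F [-0.2  0.  -3.8] M [0.032 0.094 0.004]
```

The level reading alone isn't decisive. A cheap check is to shake the case: dart 10 cm towards the robot, stop and read, then dart back, stop and read. A loose plug would change the level moment.

Request:
apply_moves(rows=[[0.2, 0, 0, 0, 0], [0.4, 0, 0, 0, 0], [0.4, 0, 0, 0, 0], [0.4, 0, 0, 0, 0], [0.4, 0, 0, 0, 0], [0.4, 0, 0, 0, 0]])

```text
t: 38.65
tcp_pos: [0.6185, -0.0188, 0.1431]
tool_rot: [0.003, -0.056, -0.697, 0.715]
ft_force: [-0.4, 0.6, -3.8]
width: 0.0451
```

```bash
python3 mom.py
```

```text
t 38.65 moment tool [-0.013 -0.045  0.019] force tool [ 0.71  3.76 -0.69] F [-0.37  0.64 -3.81] M [ 0.008 -0.018  0.047] xz [-0.075 -0.997  0.023]
```

Request:
apply_moves(rows=[[0, 0, 0, 0, 0]])

```text
t: 38.75
tcp_pos: [0.6179, -0.0187, 0.1428]
tool_rot: [0.004, -0.055, -0.697, 0.715]
ft_force: [-0.1, 0.9, -4.6]
width: 0.045
```

```bash
python3 mom.py
```

```text
t 38.75 moment tool [0.04  0.043 0.018] force tool [ 0.51  4.52 -0.98] F [-0.1   0.89 -4.56] M [-0.039 -0.016 -0.045] xz [-0.074 -0.997  0.023]
```

Request:
apply_moves(rows=[[0, 0, 0, 0, 0]])

```text
t: 38.85
tcp_pos: [0.6174, -0.0187, 0.1426]
tool_rot: [0.004, -0.055, -0.697, 0.715]
ft_force: [0.2, 0.7, -5.4]
width: 0.045
```

```bash
python3 mom.py
```

```text
t 38.85 moment tool [-0.089  0.021 -0.006] force tool [ 0.26  5.33 -0.8 ] F [ 0.19  0.67 -5.36] M [ 0.091 -0.002 -0.014] xz [-0.073 -0.997  0.023]
```

Request:
apply_moves(rows=[[-0.2, 0, 0, 0, 0], [-0.4, 0, 0, 0, 0], [-0.4, 0, 0, 0, 0], [-0.4, 0, 0, 0, 0], [-0.4, 0, 0, 0, 0], [-0.4, 0, 0, 0, 0]])

```text
t: 39.45
tcp_pos: [0.715, -0.0267, 0.1497]
tool_rot: [0.004, -0.054, -0.697, 0.715]
ft_force: [0.2, -0.4, -3.9]
width: 0.0448
```

```bash
python3 mom.py
```

```text
t 39.45 moment tool [-0.042 -0.01  -0.114] force tool [0.04 3.92 0.27] F [ 0.21 -0.38 -3.91] M [0.051 0.111 0.01 ] xz [-0.072 -0.997  0.023]
```

Request:
apply_moves(rows=[[0, 0, 0, 0, 0]])

```text
t: 39.55
tcp_pos: [0.7155, -0.0268, 0.15]
tool_rot: [0.004, -0.055, -0.697, 0.715]
ft_force: [0.3, 0.7, -4.6]
width: 0.0449
```

```bash
python3 mom.py
```

```text
t 39.55 moment tool [-0.083 -0.044 -0.172] force tool [ 0.06  4.6  -0.84] F [ 0.34  0.71 -4.61] M [0.094 0.166 0.046] xz [-0.073 -0.997  0.023]
```

Request:
apply_moves(rows=[[0, 0, 0, 0, 0]])

```text
t: 39.65
tcp_pos: [0.7158, -0.0268, 0.1502]
tool_rot: [0.004, -0.055, -0.697, 0.715]
ft_force: [0.2, -0.3, -3.4]
width: 0.0449
```

```bash
python3 mom.py; python3 st.py
```

```text
t 39.65 moment tool [ 0.002  0.019 -0.217] force tool [0.06 3.41 0.26] F [ 0.16 -0.35 -3.4 ] M [ 0.017  0.216 -0.024] xz [-0.073 -0.997  0.023]
39.65 q [-0.068  0.629  1.578 -0.032  0.862  1.606] p [ 0.7158 -0.0268  0.1502] r 0.716 w 0.0449
x [-0.994  0.082 -0.073] y [ 0.071 -0.029 -0.997] z [-0.084 -0.996  0.023] F [ 0.2 -0.3 -3.4] M [ 0.017  0.216 -0.024]
```

The shake settles it: at the same level attitude the moment went from about +0.01 to −0.17 N m, so the plug in the held case slides. The arm is still and the case is over the tray middle, so I'm handing in.

Run:
```python
from cell import bot
print(bot.hand_in())
```

```text
the job is handed in; nothing more can be done
None
```

I rocked all three cases in turn, left to right, and handed in at about 40 s holding the left case over the service tray. It is the one with the loose plug; hand-in reported no verdict.

**Method:** the moves only allow a spin about the finger axis. I got the tips by pulling the tool against its reach limits, which leans it and holds the lean, then spinning the case about the leaned axis. I undid the lean near the base before setting each case down.

**Tips reached:** each case went far end down by about 19–23° and then near end down by about 16–18°.

**Which case is loose:** the moment change from tip to tip, per unit of tip, was:

| Case | Moment change per unit of tip (N m) |
|---|---|
| Left | 0.82 |
| Middle | 1.15 |
| Right | 1.17 |

- My first moment readings with the left case level over the tray were ambiguous (about −0.13 N m, between pinned and loose).
- I then darted the case 10 cm back and forth. At the same attitude the level moment went from about +0.01 to −0.17 N m, which fits a sliding plug.

**Last checks:**
- **Held case:** gripped (opening 45 mm) and still, with the tool point at (0.716, −0.027, 0.150) m. The tray middle measured about (0.7145, −0.027) m. The case is level to within about 1°.
- **Other two cases:** upright on the mat, within about 3 mm of where they started.
- **Bystanders:** they looked undisturbed in the pictures, but I did not measure them. The arm hid part of the final top view.

**Forces and contact:**
- Gripping the middle case came about 5 mm low and showed 45 N on the wrist. I think the fingertips touched the mat.
- Gripping the right case showed 36 N.
- Fast moves gave brief readings of up to about 45 N. All of these are below the 120 N wrist limit.

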